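# Mill a batch of hard cheese

### The arm

A 7-joint arm with a two-finger parallel gripper is mounted at the origin on the work surface. World frame = base frame: x ahead of the robot, y to its left, z up, the work surface at z = 0. Lengths are in m, angles in rad, forces in N, time in s.
With the tool pointing down it reaches from about 0.4 to 0.85 m from the base axis. Payload 4.5 kg.
Tool frame: the origin (TCP) lies at the very end of the fingers, on their centre line; the grasp point (between the pads) lies 19 mm behind it; z points along the fingers, y is the line along which they close (so a half turn about z gives the same grasp; the last joint's range is limited). The gripper opens to 85 mm and grips with 20 to 120 N. Pads are 22 mm wide; open, the fingers measure 114 mm over their backs; the gripper's body (76 mm by 85 mm) begins 54 mm behind the grasp point. The pads swing forward as they close: fully open they stand 13 mm farther back than shut.
Start: joints at [-1.161, 0.689, -0.195, 1.565, 0.157, 0.902, -0.215], TCP at [0.229, 0.581, 0.231] pointing down, gripper open.
Joint ranges: [-3.01, 3.01], [-0.46, 2.08], [-1.47, 1.51], [0.13, 2.56], [-1, 4.14], [0.04, 2.09], [-2.66, 2.66]. Speed limits (rad/s): [2.57, 2.57, 3.14, 3.14, 3.14, 3.14, 3.14].

### API

Orientations are given as a rotation vector (axis times angle).
In Python, from workcell import status, cams, finish_job gives the robot as it stands. The module is installed in compiled form; this text tells all that it offers.
- The arm moves only by the shell command python3 -m creep 'ROWS'. ROWS is JSON, a list of rows, each an object of numbers: "claw": the opening in per cent of the stroke, from 0 (shut) to 100 (fully open); "tx", "ty", "tz": the shift along the tool's x, y, z in mm; "roll": the turn about the tool's z in rad. A call has exactly 10 rows; each row shifts and turns the commanded pose from where the row before left it, along the tool's axes as they then stand; what a row does not reach is not made up. A row lasts 1/8 s, in which the tool goes at most 62.5 mm and 10.7 degrees, less where a joint would pass 70% of its speed; a pose out of reach is approached as far as the arm can. A call with a gripper value outside its range is refused whole. The fingers move at their own pace and stop on an object; the grip force is fixed at half the most. Time passes only in rows, so rows that do not move let the fingers close, or fill a call up. It gives the time, the measured TCP pose, the force, the opening and the grip force at its end, in the units of the state.
- status.read_state(): the state, without advancing time (a new reading comes with each control period).
- cams.get_image(name): name is "scene" or "top"; returns a dict with "frame" (420x560x3 uint8, blue, green, red), "depth" (420x560 float32, m along the optical axis (not along the pixel's ray), 0 where there is no reading), "fx", "fy", "cx", "cy" (pixels), "distortion" ([k1, k2, p1, p2, k3] as OpenCV has them; the pictures are not rectified), "extrinsics" (4x4, takes a point from camera to world coordinates). Camera axes: x right, y up, looking along -z (the intrinsics and any distortion apply to the point x, -y, -z); pixel columns grow to the right and rows downward; lengths in m; the calibration is good to about 2 mm. A picture is of the moment at which its call begins.
- finish_job(): hands the job in; it is judged then, once.
The state is a dict: "time_s": time; "joint_pos": joint angles; "dq": joint speeds; "effort": joint torques, N m; "eef_pos": TCP position; "tcp_rot": TCP orientation; "contact_force": force on the tool from outside, world axes, zero at the start; "ft_torque": the same for the moment, N m; "opening": finger opening in m; "grip_force": force on a finger pad.
Only numpy, scipy, OpenCV 4.12 (cv2) and the standard library are available. Lean on these libraries where they do the work, as an engineer would, in place of code of your own. Each camera call takes 0.05 s, during which the arm holds its last target. There are 200 camera calls.

### The job

Put every chunk of hard cheese from the board into the scoop, then tip the scoop over its open edge so that all of them go into the mill's hopper together; cheese goes in from the tipped scoop only, so a chunk that misses goes back into the scoop and is tipped in. Set the empty scoop back flat on its mat, swing the clear lid shut, then pulse the mill: push the spring paddle fully over away from the robot, hold it there for a good second and let it spring back. Never run the mill with its lid open, never push the paddle the other way (towards the robot), and leave the jar, the sauce bottle and the mug where they are.

Things in the scene. Friction and masses are not known exactly. Their poses are not given: they have to be found in the camera images.
- chunk1: a chunk of hard cheese, pale yellow block with a thin brown rind on one end, 32 x 26 x 24 mm along its own x, y, z, about 30 g; origin at its centre. Three to five chunks are there, at first lying flat on the board
- chunk2: a chunk of hard cheese, pale yellow block with a thin brown rind on one end, 32 x 26 x 24 mm along its own x, y, z, about 30 g; origin at its centre. Three to five chunks are there, at first lying flat on the board
- chunk3: a chunk of hard cheese, pale yellow block with a thin brown rind on one end, 32 x 26 x 24 mm along its own x, y, z, about 30 g; origin at its centre. Three to five chunks are there, at first lying flat on the board
- chunk4: a chunk of hard cheese, pale yellow block with a thin brown rind on one end, 32 x 26 x 24 mm along its own x, y, z, about 30 g; origin at its centre. Three to five chunks are there, at first lying flat on the board
- chunk5: a chunk of hard cheese, pale yellow block with a thin brown rind on one end, 32 x 26 x 24 mm along its own x, y, z, about 30 g; origin at its centre. Three to five chunks are there, at first lying flat on the board
- board: light wooden cutting board, fixed, 210 mm along x by 220 mm along y, 12 mm thick; origin at the centre of its underside
- scoop: loose aluminium scoop, about 0.2 kg, with lips on three sides and a wooden handle. Tray 136 mm along x by 110 mm along y, floor 3 mm thick, lips 3 mm thick standing to 28 mm above the underside, on the two sides and at the back (-x); the edge at +x is open. Inside it is 132 x 104 mm. Origin at the centre of the tray's underside, z up when flat; at the start the handle points roughly to the robot and the open edge away from it
- scoop_handle (a point): grip point, the centre of the scoop's wooden handle, 110 mm behind (-x of) the tray centre and 36 mm above its underside. The handle is a straight bar along x, 90 mm long (x from -158 to -68 mm), 20 mm wide in y, 22 mm high, with 25 mm of free height below it
- scoop_lip (a point): middle of the scoop's open edge, on the floor's top face: 68 mm ahead (+x) of the tray centre. Axes as the scoop's
- mat: thin black rubber drip mat of the scoop, fixed, 200 x 150 x 3 mm, long along its x; origin at the centre of its underside. The scoop's tray stands on its middle at the start
- hopper (a point): centre of the mouth of the mill's steel hopper, at the height of its rim, 150 mm above the counter. The mill is fixed to the counter; the axes here are the mill's: z up, x roughly away from the robot. The hopper is open at the top, 130 mm in x by 150 mm in y inside, 65 mm deep, walls 5 mm. Joined to it on the +y side is the white motor housing, 140 mm in x, from y = 80 to 190 mm, 100 mm high, with the paddle on top
- lid (a joint): angle of the clear lid with a grey edge, rad: 0 shut, flat on the hopper; it starts open, leaning back past upright at about 1.66 to 1.8 (1.8 is its stop). It is hinged along the -y rim of the hopper, weighs 0.15 kg and turns easily: once pushed well past upright (below about 1.4) it falls slowly shut by itself
- lid_hinge (a point): middle of the lid's hinge line (which runs along the mill's x), on the hopper's -y side, 80 mm from the hopper centre and 3 mm above the rim. Axes as the mill's
- lid_edge (a point): middle of the lid's free edge, 164 mm from the hinge; the lid is a flat plate 146 mm wide (along the hinge) and 6 mm thick; shut, its top is 159 mm above the counter. Axes turn with the lid (x along the hinge)
- paddle (a joint): angle of the mill's spring-centred switch paddle, rad: 0 upright at rest, growing as it is pushed away from the robot (to the mill's +x), stops at +0.45 and -0.45. The spring takes about 4 N at the tip for full travel and recentres it when let go. Fully over means above 0.3
- paddle_tip (a point): top of the black switch paddle, 147 mm above the counter at rest, 137 mm to the +y side of the hopper centre. The paddle is an upright bar 14 mm thick (x), 26 mm wide (y), standing 47 mm above the housing; its pivot is at the housing's top, 47 mm below this point. Axes turn with the paddle (at rest the mill's)
- jar: amber glass jar, bystander, 72 mm wide, 100 mm high; origin at its underside
- sauce: green sauce bottle, bystander, 60 mm wide, 170 mm high; origin at its underside
- mug: white mug, bystander, 80 mm wide, 90 mm high, its handle on its own +y side; origin at its underside
There are look-alikes about, which are no part of the job. Leave any grey look-alike of the chunk2 alone. Leave any purple look-alike of the chunk5 alone.

How it is judged:
On the way, in this order (a step that is already met when the one before it is completed fails the run):
1. all the chunks lie in the scoop together (x of chunk1 in the frame of scoop between -0.07 and 0.07 m and y of chunk1 in the frame of scoop between -0.055 and 0.055 m and z of chunk1 in the frame of scoop between 0 and 0.06 m and x of chunk2 in the frame of scoop between -0.07 and 0.07 m and y of chunk2 in the frame of scoop between -0.055 and 0.055 m and z of chunk2 in the frame of scoop between 0 and 0.06 m and x of chunk3 in the frame of scoop between -0.07 and 0.07 m and y of chunk3 in the frame of scoop between -0.055 and 0.055 m and z of chunk3 in the frame of scoop between 0 and 0.06 m and x of chunk4 in the frame of scoop between -0.07 and 0.07 m and y of chunk4 in the frame of scoop between -0.055 and 0.055 m and z of chunk4 in the frame of scoop between 0 and 0.06 m and x of chunk5 in the frame of scoop between -0.07 and 0.07 m and y of chunk5 in the frame of scoop between -0.055 and 0.055 m and z of chunk5 in the frame of scoop between 0 and 0.06 m), for 0.2 s.
2. the scoop is tipped (more than 0.5 rad) at the hopper and all the chunks are in the hopper (x of chunk1 in the frame of hopper between -0.068 and 0.068 m and y of chunk1 in the frame of hopper between -0.078 and 0.078 m and z of chunk1 in the frame of hopper between -0.08 and 0 m and x of chunk2 in the frame of hopper between -0.068 and 0.068 m and y of chunk2 in the frame of hopper between -0.078 and 0.078 m and z of chunk2 in the frame of hopper between -0.08 and 0 m and x of chunk3 in the frame of hopper between -0.068 and 0.068 m and y of chunk3 in the frame of hopper between -0.078 and 0.078 m and z of chunk3 in the frame of hopper between -0.08 and 0 m and x of chunk4 in the frame of hopper between -0.068 and 0.068 m and y of chunk4 in the frame of hopper between -0.078 and 0.078 m and z of chunk4 in the frame of hopper between -0.08 and 0 m and x of chunk5 in the frame of hopper between -0.068 and 0.068 m and y of chunk5 in the frame of hopper between -0.078 and 0.078 m and z of chunk5 in the frame of hopper between -0.08 and 0 m and angle between scoop's own z axis and vertical above 0.5 rad and horizontal distance between scoop_lip and hopper below 0.13 m), for 0.1 s.
3. the lid is shut (value of joint lid below 0.06 rad), for 0.2 s.
4. the paddle is held over, away from the robot (above 0.3 rad), for 0.7 s with the lid shut (value of joint paddle above 0.3 rad and value of joint lid below 0.06 rad), for 0.7 s.
5. the paddle has been let go and is centred again (value of joint paddle between -0.06 and 0.06 rad), for 0.3 s.
At the end, for the whole second after the job is handed in: All the chunks lie still in the hopper, below its rim; lid shut (under 0.06 rad); paddle centred (within 0.06 rad); scoop still and flat (tilt under 0.06 rad) on its mat, tray centre within 50 mm along and 40 mm across of the mat's centre (all of step 5 and x of chunk1 in the frame of hopper between -0.068 and 0.068 m and y of chunk1 in the frame of hopper between -0.078 and 0.078 m and z of chunk1 in the frame of hopper between -0.08 and 0 m and x of chunk2 in the frame of hopper between -0.068 and 0.068 m and y of chunk2 in the frame of hopper between -0.078 and 0.078 m and z of chunk2 in the frame of hopper between -0.08 and 0 m and x of chunk3 in the frame of hopper between -0.068 and 0.068 m and y of chunk3 in the frame of hopper between -0.078 and 0.078 m and z of chunk3 in the frame of hopper between -0.08 and 0 m and x of chunk4 in the frame of hopper between -0.068 and 0.068 m and y of chunk4 in the frame of hopper between -0.078 and 0.078 m and z of chunk4 in the frame of hopper between -0.08 and 0 m and x of chunk5 in the frame of hopper between -0.068 and 0.068 m and y of chunk5 in the frame of hopper between -0.078 and 0.078 m and z of chunk5 in the frame of hopper between -0.08 and 0 m and value of joint lid below 0.06 rad and x of scoop in the frame of mat between -0.05 and 0.05 m and y of scoop in the frame of mat between -0.04 and 0.04 m and z of scoop in the frame of mat between 0 and 0.008 m and angle between scoop's own z axis and vertical below 0.06 rad and linear speed of each of scoop, chunk1, chunk2, chunk3, chunk4, chunk5 below 0.02 m/s); the robot touches nothing.
It fails at once if the mill is run with its lid open (paddle over 0.2 rad while the lid is open more than 0.3 rad) (value of joint paddle above 0.2 rad and value of joint lid above 0.3 rad).
It fails at once if the paddle is pushed towards the robot (below -0.2 rad) (value of joint paddle below -0.2 rad).
It fails at once if the jar, the sauce bottle or the mug is shifted more than 40 mm (distance of any of jar, sauce, mug from where it was at the start of the episode above 0.04 m).
It fails at once if the jar, the sauce bottle or the mug is tipped over (angle between any of jar, sauce, mug's own z axis and vertical above 0.5 rad).
Of chunk1, chunk2, chunk3, chunk4, chunk5 only 3 to 5 are there at a start; the rules pass over those that are not, and their reading is None.
At some moment in a run one of chunk1, chunk2, chunk3, chunk4, chunk5 may be knocked a few centimetres aside while the robot is not near it.
It also fails if it takes over 210 s, if anything falls off the work surface, if the arm or the gripper's body presses on something with over 40 N, if the wrist force passes 120 N, or if a joint passes its speed limit or range.

## Working session

There is one attempt and no reset: what is moved stays moved. The work goes in short steps, Python scripts to look and compute and a shell command to move; the robot and the scene stay as the last step left them, time stands still between calls to the robot, and variables do not carry over. Pictures are saved under pics/ and viewed, at most 14 in all, crops included, and the job is handed in when it is done.

```bash
mkdir -p pics
cat > h.py <<'E'
import numpy as np, cv2
from workcell import status, cams
from scipy.spatial.transform import Rotation as R
def grab(n,save=None):
    im=cams.get_image(n)
    if save: cv2.imwrite('pics/'+save,im['frame'])
    return im
def K(im): return np.array([[im['fx'],0,im['cx']],[0,im['fy'],im['cy']],[0,0,1.]])
def ray(im,uv):
    p=cv2.undistortPoints(np.array(uv,float).reshape(-1,1,2),K(im),np.array(im['distortion'],float)).reshape(-1,2)
    d=np.c_[p[:,0],-p[:,1],-np.ones(len(p))]
    E=np.array(im['extrinsics']); return E[:3,3],d@E[:3,:3].T
def onz(im,uv,z):
    o,d=ray(im,uv); return o+d*((z-o[2])/d[:,2])[:,None]
def cloud(im):
    h,w=im['depth'].shape
    v,u=np.mgrid[:h,:w]; o,d=ray(im,np.c_[u.ravel(),v.ravel()])
    return (o+d*im['depth'].ravel()[:,None]).reshape(h,w,3)
E
python3 - <<'E'
from h import *
for n in('top','scene'):
    im=grab(n,n+'0.png'); print(n,np.round(im['extrinsics'],3).tolist(),im['fx'],im['distortion'])
s=status.read_state(); print(s['eef_pos'],s['tcp_rot'],s['opening'])
E
```

```text
top [[-0.001, 0.99, -0.142, 0.426], [-1.0, 0.001, 0.012, 0.061], [0.012, 0.142, 0.99, 1.084], [0.0, 0.0, 0.0, 1.0]] 404.19110561825914 [-0.07879895  0.          0.          0.          0.        ]
scene [[-0.833, -0.305, 0.461, 1.061], [0.553, -0.459, 0.695, 0.778], [-0.0, 0.834, 0.552, 0.695], [0.0, 0.0, 0.0, 1.0]] 470.88539665698454 [-0.03087261  0.          0.          0.          0.        ]
[0.22918736 0.58082464 0.23054835] [-5.86598200e-01 -3.08612705e+00  2.65051195e-03] 0.08550386631145564
```

View pics/top0.png

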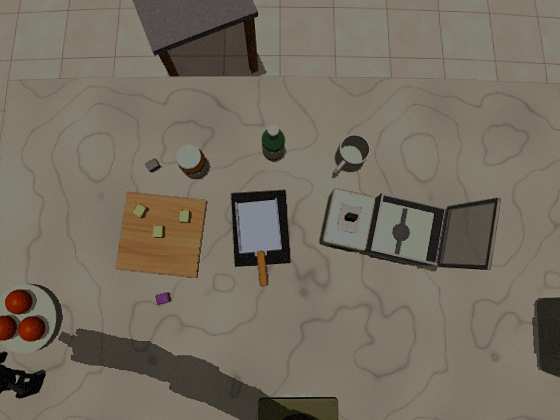

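View pics/scene0.png

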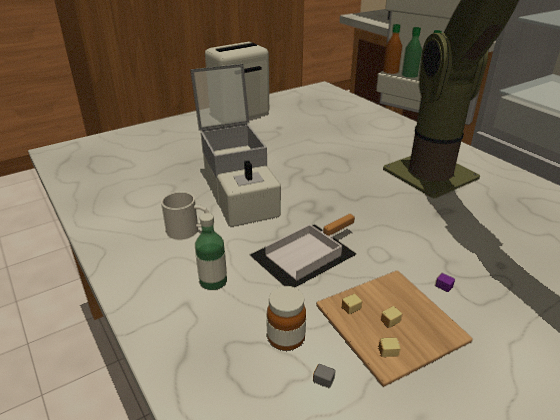

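The top view shows three pale-yellow chunks on the board at (140,211), (184,216) and (158,231). Two things could be mistaken for them: a grey block at (152,165) and a purple one at (163,298), both off the board, so I choose the yellow three. The scoop is at (259,226) with its handle at (262,268). The mill is at (403,230), with its paddle at (351,216) and the lid open at (470,235). The jar, sauce bottle and mug are at (192,160), (273,143) and (352,152).

```bash
cat >> h.py <<'E'
def chunks(im,z=0.036,lo=(22,60,110),hi=(34,190,255),roi=None,amin=25):
    hsv=cv2.cvtColor(im['frame'],cv2.COLOR_BGR2HSV); m=cv2.inRange(hsv,lo,hi)
    if roi: k=np.zeros_like(m); k[roi[1]:roi[3],roi[0]:roi[2]]=255; m&=k
    out=[]
    for c in cv2.findContours(m,cv2.RETR_EXTERNAL,cv2.CHAIN_APPROX_NONE)[0]:
        if cv2.contourArea(c)<amin: continue
        p=onz(im,c.reshape(-1,2),z); r=cv2.minAreaRect((p[:,:2]*1000).astype(np.float32))
        b=cv2.boxPoints(r); e=b[1]-b[0],b[2]-b[1]; l=max(e,key=np.linalg.norm)
        out.append((cv2.boundingRect(c),np.round(r[0]),np.round(r[1],0),round(float(np.degrees(np.arctan2(l[1],l[0]))%180),0)))
    return out
E
python3 - <<'E'
from h import *
im=grab('top'); f=im['frame']
hsv=cv2.cvtColor(f,cv2.COLOR_BGR2HSV)
for p in [(140,211),(184,216),(158,231),(130,255),(262,268),(259,226)]: print(p,hsv[p[1],p[0]])
for c in chunks(im,roi=(110,185,215,280)): print(c)
C=cloud(im)
def rect(m,name):
    m=m.astype(np.uint8)*255
    cs=cv2.findContours(m,cv2.RETR_EXTERNAL,cv2.CHAIN_APPROX_NONE)[0]; c=max(cs,key=cv2.contourArea)
    k=np.zeros_like(m); cv2.drawContours(k,[c],-1,255,-1); P=C[(k>0)&(m>0)]
    b=cv2.boxPoints(cv2.minAreaRect(c)); print(name,b.round(0).tolist(),'medz',np.median(P[:,2]).round(3))
    return c
X,Y,Z=C[...,0],C[...,1],C[...,2]
r=lambda c,z:print('  rect',cv2.boxPoints(cv2.minAreaRect((onz(im,c.reshape(-1,2),z)[:,:2]*1000).astype(np.float32))).round(0).tolist())
u=np.arange(560)[None,:]+0*np.arange(420)[:,None]; v=np.arange(420)[:,None]+0*u
box=lambda a,b,c,d:(u>a)&(u<c)&(v>b)&(v<d)
c=rect((hsv[...,2]<45)&box(222,180,300,275),'mat'); r(c,.003)
c=rect((hsv[...,1]>120)&(hsv[...,2]>60)&(hsv[...,0]<20)&box(245,245,280,295),'handle'); r(c,.05)
c=rect((hsv[...,2]>100)&box(230,195,290,255),'tray'); r(c,.006)
for nm,b in(('housing',(320,185,378,252)),('hop',(365,190,445,272)),('lid',(436,190,505,275)),('pad',(338,205,362,228))):
    q=box(*b); print(nm,np.percentile(Z[q],[5,25,50,75,95,99]).round(3))
c=rect((Z>.09)&(Z<.115)&box(315,180,380,260),'housing top'); r(c,.1)
c=rect((Z>.05)&box(315,180,448,275)&(u<447),'mill'); 
c=rect((Z>.13)&box(338,205,365,230),'pad'); r(c,.147)
c=rect((Z>.14)&(Z<.17)&box(360,185,448,275),'rim'); r(c,.15)
c=rect((Z>.16)&box(430,185,510,278),'lid'); P=C[(Z>.16)&box(430,185,510,278)]
print('lid lo/hi',np.percentile(P,[2,50,98],axis=0).round(3).tolist())
t=P[P[:,2]>.30]; print('lid top pts',len(t),t.mean(0).round(3),t.min(0).round(3),t.max(0).round(3))
cv2.imwrite('pics/crop1.png',cv2.resize(f[150:310,105:305],None,fx=4,fy=3.75,interpolation=cv2.INTER_CUBIC))
E
```

```text
(140, 211) [ 33  91 132]
(184, 216) [ 32  76 134]
(158, 231) [ 33  79 136]
(130, 255) [ 16 149 132]
(262, 268) [ 17 213 129]
(259, 226) [113  30 145]
((153, 226, 9, 11), array([531., 367.]), array([27., 21.]), 2.0)
((179, 210, 10, 12), array([572., 299.]), array([23., 30.]), 175.0)
((133, 204, 13, 13), array([587., 418.]), array([23., 30.]), 148.0)
mat [[230.0, 193.0], [285.0, 190.0], [290.0, 263.0], [235.0, 266.0]] medz 0.002
  rect [[440.0, 166.0], [450.0, 19.0], [647.0, 32.0], [638.0, 178.0]]
handle [[256.0, 251.0], [264.0, 251.0], [268.0, 285.0], [260.0, 286.0]] medz 0.048
  rect [[391.0, 98.0], [393.0, 78.0], [480.0, 87.0], [477.0, 108.0]]
tray [[234.0, 202.0], [276.0, 198.0], [282.0, 252.0], [239.0, 257.0]] medz 0.005
  rect [[466.0, 153.0], [477.0, 41.0], [624.0, 56.0], [613.0, 168.0]]
housing [-0.002  0.089  0.098  0.1    0.142  0.15 ]
hop [-0.003  0.081  0.085  0.107  0.151  0.165]
lid [-0.003  0.     0.192  0.262  0.309  0.312]
pad [0.097 0.099 0.101 0.103 0.146 0.148]
housing top [[321.0, 244.0], [331.0, 187.0], [386.0, 196.0], [376.0, 253.0]] medz 0.099
  rect [[469.0, -188.0], [612.0, -212.0], [635.0, -77.0], [492.0, -53.0]]
mill [[318.0, 244.0], [332.0, 181.0], [459.0, 209.0], [445.0, 272.0]] medz 0.097
pad [[345.0, 218.0], [346.0, 212.0], [358.0, 214.0], [356.0, 220.0]] medz 0.145
  rect [[546.0, -132.0], [561.0, -135.0], [566.0, -109.0], [551.0, -106.0]]
rim [[368.0, 251.0], [381.0, 192.0], [454.0, 207.0], [441.0, 267.0]] medz 0.149
  rect [[435.0, -331.0], [577.0, -363.0], [615.0, -192.0], [474.0, -160.0]]
lid [[438.0, 266.0], [450.0, 191.0], [501.0, 198.0], [489.0, 274.0]] medz 0.249
lid lo/hi [[0.431, -0.383, 0.164], [0.501, -0.356, 0.249], [0.572, -0.325, 0.312]]
lid top pts 516 [ 0.494 -0.343  0.358] [ 0.426 -0.393  0.3  ] [0.571 0.061 1.084]
```

View pics/crop1.png

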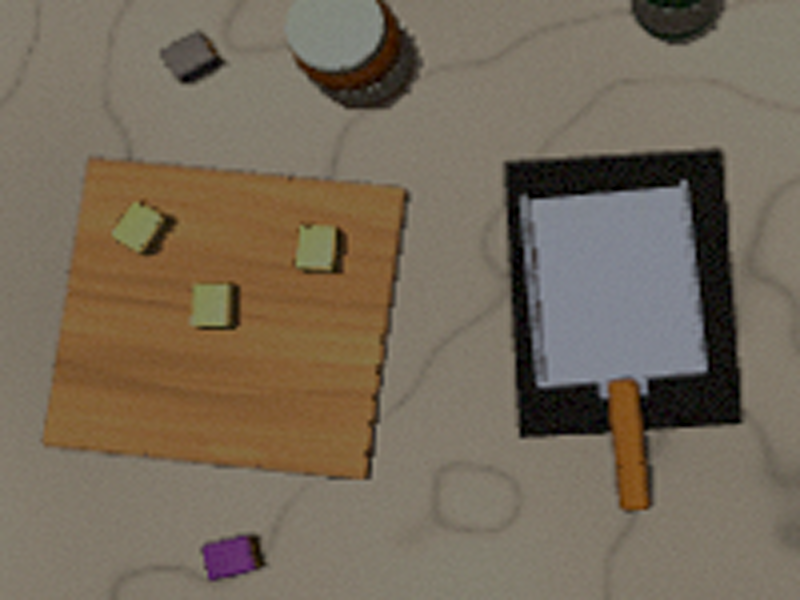

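The crop confirms three yellow chunks with rinds on the board, and the grey and purple blocks off it. The scoop tray's centre is about (0.545, 0.105) with yaw about 6°. I'll write a helper that works out the moves, then go for the first chunk.

```bash
cat >> h.py <<'E'
def go(x,y,z,yd):
    """mm, mm, mm, world heading of the tool's y (closing line), deg"""
    s=status.read_state(); p=np.array(s['eef_pos'])*1000; M=R.from_rotvec(s['tcp_rot']).as_matrix()
    h=np.degrees(np.arctan2(M[1,1],M[0,1])); d=(yd-h+90)%180-90
    q=p; a=np.radians(h+d); ty=np.array([np.cos(a),np.sin(a)]); tx=np.array([-ty[1],ty[0]])
    D=np.array([x,y])-p[:2]
    print('roll %.3f tx %.1f ty %.1f tz %.1f | h %.1f p %s tilt %.3f j7 %.2f t %.1f'%(-np.radians(d),D@tx,D@ty,p[2]-z,h,p.round(1),M[2,2],s['joint_pos'][6],s['time_s']))
E
python3 - <<'E'
from h import *
go(587,418,110,58)
E
```

```text
roll 0.183 tx -389.7 ty 51.4 tz 120.7 | h 68.5 p [229.3 580.9 230.7] tilt -1.000 j7 -0.22 t 0.1
```

```bash
python3 -m creep '[{"claw":60,"roll":0.183},{"claw":60,"tx":-48,"ty":6,"tz":10},{"claw":60,"tx":-48,"ty":6,"tz":15},{"claw":60,"tx":-48,"ty":7,"tz":15},{"claw":60,"tx":-49,"ty":7,"tz":16},{"claw":60,"tx":-49,"ty":7,"tz":16},{"claw":60,"tx":-49,"ty":7,"tz":16},{"claw":60,"tx":-49,"ty":6,"tz":16},{"claw":60,"tx":-49,"ty":6,"tz":16},{"claw":60}]'
python3 - <<'E'
from h import *
for c in chunks(grab('top'),roi=(110,185,215,280)): print(c)
for c in chunks(grab('scene','s1.png'),roi=(310,270,470,380),lo=(22,50,90),amin=60): print(c)
go(587,418,40,58)
E
```

```text
((153, 226, 9, 11), array([531., 367.]), array([27., 21.]), 2.0)
((179, 210, 10, 11), array([573., 299.]), array([26., 23.]), 0.0)
((133, 204, 12, 13), array([587., 418.]), array([23., 30.]), 148.0)
((381, 338, 19, 12), array([588., 420.]), array([25., 29.]), 146.0)
((383, 306, 19, 13), array([532., 367.]), array([23., 30.]), 177.0)
((343, 294, 19, 13), array([572., 299.]), array([25., 29.]), 176.0)
roll 0.183 tx -389.8 ty 51.2 tz 190.9 | h 68.5 p [229.3 581.1 230.9] tilt -1.000 j7 -0.22 t 0.2invalid input at $[0]: expected keys claw, tx, ty, tz, roll
```

Both views agree. Every row needs all the keys, so I'll resend the move.

```bash
python3 -m creep '[{"claw":60,"tx":0,"ty":0,"tz":0,"roll":0.183},{"claw":60,"tx":-48,"ty":6,"tz":10,"roll":0},{"claw":60,"tx":-48,"ty":6,"tz":15,"roll":0},{"claw":60,"tx":-48,"ty":7,"tz":15,"roll":0},{"claw":60,"tx":-49,"ty":7,"tz":16,"roll":0},{"claw":60,"tx":-49,"ty":7,"tz":16,"roll":0},{"claw":60,"tx":-49,"ty":7,"tz":16,"roll":0},{"claw":60,"tx":-49,"ty":6,"tz":16,"roll":0},{"claw":60,"tx":-49,"ty":6,"tz":16,"roll":0},{"claw":60,"tx":0,"ty":0,"tz":0,"roll":0}]'
python3 - <<'E'
from h import *
go(588,418,14,58)
E
```

```text
time_s: 1.5
eef_pos: [0.5915, 0.413, 0.1091]
tcp_rot: [0.878, 3.013, -0.007]
contact_force: [-0.1, -0.7, 0.1]
opening: 0.0509
grip_force: 0.0
roll -0.008 tx 5.6 ty 2.4 tz 95.1 | h 57.5 p [591.5 413.  109.1] tilt -1.000 j7 0.19 t 1.5
```

```bash
python3 -m creep '[{"claw":60,"tx":5.6,"ty":2.4,"tz":20,"roll":0},{"claw":60,"tx":0,"ty":0,"tz":25,"roll":0},{"claw":60,"tx":0,"ty":0,"tz":25,"roll":0},{"claw":60,"tx":0,"ty":0,"tz":15,"roll":0},{"claw":60,"tx":0,"ty":0,"tz":10,"roll":0},{"claw":60,"tx":0,"ty":0,"tz":0,"roll":0},{"claw":0,"tx":0,"ty":0,"tz":0,"roll":0},{"claw":0,"tx":0,"ty":0,"tz":0,"roll":0},{"claw":0,"tx":0,"ty":0,"tz":0,"roll":0},{"claw":0,"tx":0,"ty":0,"tz":0,"roll":0}]';python3 - <<'E'
from h import *
go(500,101,100,96)
E
```

```text
time_s: 2.75
eef_pos: [0.5841, 0.4249, 0.0176]
tcp_rot: [0.866, 3.018, 0.003]
contact_force: [-0.5, 0.1, 6.0]
opening: 0.0249
grip_force: 60.9
roll -0.664 tx 117.5 ty -313.3 tz -82.4 | h 58.0 p [584.1 424.9  17.6] tilt -1.000 j7 0.16 t 2.8
```

```bash
python3 -m creep '[{"claw":0,"tx":0,"ty":0,"tz":-40,"roll":0},{"claw":0,"tx":0,"ty":0,"tz":-42,"roll":-0.166},{"claw":0,"tx":0,"ty":0,"tz":0,"roll":-0.166},{"claw":0,"tx":0,"ty":0,"tz":0,"roll":-0.166},{"claw":0,"tx":0,"ty":0,"tz":0,"roll":-0.166},{"claw":0,"tx":23,"ty":-58,"tz":0,"roll":0},{"claw":0,"tx":23,"ty":-58,"tz":0,"roll":0},{"claw":0,"tx":23,"ty":-58,"tz":0,"roll":0},{"claw":0,"tx":23,"ty":-58,"tz":0,"roll":0},{"claw":0,"tx":23,"ty":-58,"tz":0,"roll":0}]';python3 -m creep '[{"claw":0,"tx":2.5,"ty":-23,"tz":0,"roll":0},{"claw":0,"tx":0,"ty":0,"tz":0,"roll":0},{"claw":0,"tx":0,"ty":0,"tz":20,"roll":0},{"claw":0,"tx":0,"ty":0,"tz":30,"roll":0},{"claw":0,"tx":0,"ty":0,"tz":0,"roll":0},{"claw":0,"tx":0,"ty":0,"tz":0,"roll":0},{"claw":0,"tx":0,"ty":0,"tz":0,"roll":0},{"claw":0,"tx":0,"ty":0,"tz":0,"roll":0},{"claw":0,"tx":0,"ty":0,"tz":0,"roll":0},{"claw":0,"tx":0,"ty":0,"tz":0,"roll":0}]';python3 - <<'E'
from h import *
go(500,100,15,96)
grab('scene','s2.png')
E
```

```text
time_s: 4.0
eef_pos: [0.4988, 0.1217, 0.0984]
tcp_rot: [-0.165, 3.137, -0.0]
contact_force: [1.0, -0.6, -1.0]
opening: 0.0247
grip_force: 60.1
time_s: 5.25
eef_pos: [0.4994, 0.1006, 0.0485]
tcp_rot: [-0.165, 3.137, 0.0]
contact_force: [-0.2, -0.5, -0.3]
opening: 0.0247
grip_force: 60.1
roll 0.000 tx -0.5 ty -0.7 tz 33.5 | h 96.0 p [499.4 100.6  48.5] tilt -1.000 j7 0.81 t 5.2
```

View pics/s2.png

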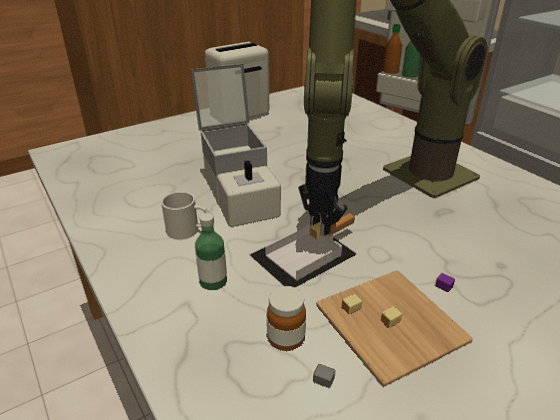

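The chunk is in the gripper over the rear of the tray at (315,230). I'll lower it, release it and lift away.

```bash
python3 -m creep '[{"claw":0,"tx":0,"ty":0,"tz":15,"roll":0},{"claw":0,"tx":0,"ty":0,"tz":12,"roll":0},{"claw":0,"tx":0,"ty":0,"tz":8,"roll":0},{"claw":0,"tx":0,"ty":0,"tz":0,"roll":0},{"claw":0,"tx":0,"ty":0,"tz":0,"roll":0},{"claw":55,"tx":0,"ty":0,"tz":0,"roll":0},{"claw":55,"tx":0,"ty":0,"tz":0,"roll":0},{"claw":55,"tx":0,"ty":0,"tz":-30,"roll":0},{"claw":55,"tx":0,"ty":0,"tz":-55,"roll":0.175},{"claw":55,"tx":0,"ty":0,"tz":0,"roll":0}]';python3 - <<'E'
from h import *
go(572,299,100,86)
for c in chunks(grab('top'),roi=(110,185,215,280)): print(c)
E
```

```text
time_s: 6.55
eef_pos: [0.5017, 0.1014, 0.1017]
tcp_rot: [0.112, 3.133, 0.004]
contact_force: [0.7, 1.0, -0.5]
opening: 0.047
grip_force: 0.0
roll -0.002 tx -56.4 ty 202.0 tz 1.7 | h 85.9 p [501.7 101.4 101.7] tilt -1.000 j7 0.74 t 6.5
((153, 226, 9, 11), array([531., 367.]), array([27., 21.]), 2.0)
((179, 210, 10, 12), array([572., 299.]), array([29., 23.]), 0.0)
```

```bash
python3 -m creep '[{"claw":60,"tx":-14,"ty":50,"tz":0,"roll":0},{"claw":60,"tx":-14,"ty":50,"tz":0,"roll":0},{"claw":60,"tx":-15,"ty":52,"tz":0,"roll":0},{"claw":60,"tx":-15,"ty":51,"tz":0,"roll":0},{"claw":60,"tx":0,"ty":0,"tz":25,"roll":0},{"claw":60,"tx":0,"ty":0,"tz":25,"roll":0},{"claw":60,"tx":0,"ty":0,"tz":20,"roll":0},{"claw":60,"tx":0,"ty":0,"tz":12,"roll":0},{"claw":60,"tx":0,"ty":0,"tz":0,"roll":0},{"claw":60,"tx":0,"ty":0,"tz":0,"roll":0}]';python3 -m creep '[{"claw":0,"tx":0,"ty":0,"tz":0,"roll":0},{"claw":0,"tx":0,"ty":0,"tz":0,"roll":0},{"claw":0,"tx":0,"ty":0,"tz":0,"roll":0},{"claw":0,"tx":0,"ty":0,"tz":0,"roll":0},{"claw":0,"tx":0,"ty":0,"tz":-40,"roll":0},{"claw":0,"tx":0,"ty":0,"tz":-45,"roll":-0.173},{"claw":0,"tx":0,"ty":0,"tz":0,"roll":0},{"claw":0,"tx":0,"ty":0,"tz":0,"roll":0},{"claw":0,"tx":0,"ty":0,"tz":0,"roll":0},{"claw":0,"tx":0,"ty":0,"tz":0,"roll":0}]';python3 - <<'E'
from h import *
go(537,104,15,96)
E
```

```text
time_s: 7.85
eef_pos: [0.5719, 0.2995, 0.017]
tcp_rot: [0.11, 3.139, 0.001]
contact_force: [0.2, -0.1, 0.0]
opening: 0.0513
grip_force: 0.0
time_s: 9.1
eef_pos: [0.5706, 0.2988, 0.1001]
tcp_rot: [0.162, -3.136, 0.002]
contact_force: [-0.1, 0.2, -1.2]
opening: 0.0248
grip_force: 59.0
roll -0.002 tx 53.8 ty -190.2 tz 85.1 | h 95.9 p [570.6 298.8 100.1] tilt -1.000 j7 0.76 t 9.1
```

```bash
python3 -m creep '[{"claw":0,"tx":13,"ty":-47,"tz":0,"roll":0},{"claw":0,"tx":13,"ty":-47,"tz":0,"roll":0},{"claw":0,"tx":14,"ty":-48,"tz":0,"roll":0},{"claw":0,"tx":14,"ty":-48,"tz":0,"roll":0},{"claw":0,"tx":0,"ty":0,"tz":0,"roll":0},{"claw":0,"tx":0,"ty":0,"tz":30,"roll":0},{"claw":0,"tx":0,"ty":0,"tz":30,"roll":0},{"claw":0,"tx":0,"ty":0,"tz":17,"roll":0},{"claw":0,"tx":0,"ty":0,"tz":10,"roll":0},{"claw":0,"tx":0,"ty":0,"tz":0,"roll":0}]';python3 -m creep '[{"claw":0,"tx":0,"ty":0,"tz":0,"roll":0},{"claw":55,"tx":0,"ty":0,"tz":0,"roll":0},{"claw":55,"tx":0,"ty":0,"tz":0,"roll":0},{"claw":55,"tx":0,"ty":0,"tz":-30,"roll":0},{"claw":55,"tx":0,"ty":0,"tz":-55,"roll":0.087},{"claw":55,"tx":0,"ty":0,"tz":0,"roll":0},{"claw":55,"tx":0,"ty":0,"tz":0,"roll":0},{"claw":55,"tx":0,"ty":0,"tz":0,"roll":0},{"claw":55,"tx":0,"ty":0,"tz":0,"roll":0},{"claw":55,"tx":0,"ty":0,"tz":0,"roll":0}]';python3 - <<'E'
from h import *
go(531,367,16,91)
for c in chunks(grab('top','t2.png'),roi=(110,185,300,280)): print(c)
E
```

```text
time_s: 10.35
eef_pos: [0.5371, 0.105, 0.014]
tcp_rot: [0.163, -3.137, -0.0]
contact_force: [-0.2, 0.3, -0.6]
opening: 0.0252
grip_force: 59.0
time_s: 11.6
eef_pos: [0.5369, 0.1046, 0.0987]
tcp_rot: [0.026, -3.14, 0.0]
contact_force: [1.1, -0.1, -0.0]
opening: 0.0471
grip_force: 0.0
roll -0.001 tx 1.3 ty 262.5 tz 82.7 | h 90.9 p [536.9 104.6  98.7] tilt -1.000 j7 0.84 t 11.6
((153, 226, 9, 11), array([531., 367.]), array([27., 21.]), 2.0)
```

Now the third chunk.

```bash
python3 -m creep '[{"claw":60,"tx":0,"ty":52,"tz":0,"roll":0},{"claw":60,"tx":0,"ty":52,"tz":0,"roll":0},{"claw":60,"tx":0,"ty":53,"tz":0,"roll":0},{"claw":60,"tx":0,"ty":53,"tz":0,"roll":0},{"claw":60,"tx":1,"ty":52,"tz":0,"roll":0},{"claw":60,"tx":0,"ty":0,"tz":25,"roll":0},{"claw":60,"tx":0,"ty":0,"tz":25,"roll":0},{"claw":60,"tx":0,"ty":0,"tz":20,"roll":0},{"claw":60,"tx":0,"ty":0,"tz":12,"roll":0},{"claw":60,"tx":0,"ty":0,"tz":0,"roll":0}]';python3 -m creep '[{"claw":60,"tx":0,"ty":0,"tz":0,"roll":0},{"claw":0,"tx":0,"ty":0,"tz":0,"roll":0},{"claw":0,"tx":0,"ty":0,"tz":0,"roll":0},{"claw":0,"tx":0,"ty":0,"tz":0,"roll":0},{"claw":0,"tx":0,"ty":0,"tz":0,"roll":0},{"claw":0,"tx":0,"ty":0,"tz":-40,"roll":0},{"claw":0,"tx":0,"ty":0,"tz":-45,"roll":-0.087},{"claw":0,"tx":0,"ty":0,"tz":0,"roll":0},{"claw":0,"tx":0,"ty":0,"tz":0,"roll":0},{"claw":0,"tx":0,"ty":0,"tz":0,"roll":0}]';python3 - <<'E'
from h import *
go(575,108,15,96)
E
```

```text
time_s: 12.9
eef_pos: [0.5315, 0.3661, 0.0165]
tcp_rot: [0.025, -3.14, 0.001]
contact_force: [-0.5, -0.2, -0.0]
opening: 0.0514
grip_force: 0.0
time_s: 14.15
eef_pos: [0.5311, 0.3657, 0.1008]
tcp_rot: [0.162, -3.135, 0.003]
contact_force: [0.2, -0.5, -0.3]
opening: 0.0246
grip_force: 59.5
roll -0.002 tx -16.7 ty -260.9 tz 85.8 | h 95.9 p [531.1 365.7 100.8] tilt -1.000 j7 0.65 t 14.2
```

View pics/t2.png

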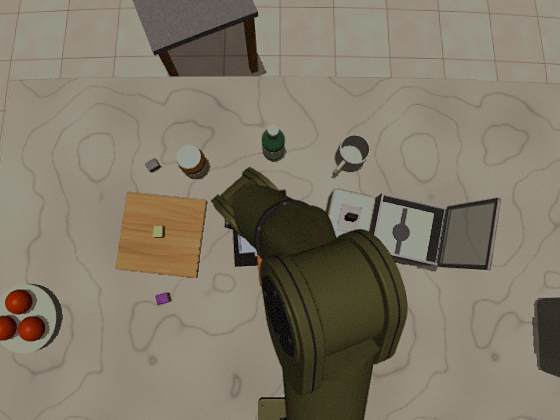

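With the arm over the scoop, only the third chunk was left on the board, at (158,231). I'll place it at the front of the tray.

```bash
python3 -m creep '[{"claw":0,"tx":-3,"ty":-52,"tz":0,"roll":0},{"claw":0,"tx":-3,"ty":-52,"tz":0,"roll":0},{"claw":0,"tx":-3,"ty":-52,"tz":0,"roll":0},{"claw":0,"tx":-4,"ty":-52,"tz":0,"roll":0},{"claw":0,"tx":-3,"ty":-52,"tz":0,"roll":0},{"claw":0,"tx":0,"ty":0,"tz":0,"roll":0},{"claw":0,"tx":0,"ty":0,"tz":30,"roll":0},{"claw":0,"tx":0,"ty":0,"tz":30,"roll":0},{"claw":0,"tx":0,"ty":0,"tz":17,"roll":0},{"claw":0,"tx":0,"ty":0,"tz":10,"roll":0}]';python3 -m creep '[{"claw":0,"tx":0,"ty":0,"tz":0,"roll":0},{"claw":0,"tx":0,"ty":0,"tz":0,"roll":0},{"claw":55,"tx":0,"ty":0,"tz":0,"roll":0},{"claw":55,"tx":0,"ty":0,"tz":0,"roll":0},{"claw":55,"tx":0,"ty":0,"tz":-30,"roll":0},{"claw":55,"tx":0,"ty":0,"tz":-55,"roll":0},{"claw":55,"tx":40,"ty":0,"tz":-10,"roll":0},{"claw":55,"tx":50,"ty":0,"tz":0,"roll":0},{"claw":55,"tx":50,"ty":0,"tz":0,"roll":0},{"claw":55,"tx":0,"ty":0,"tz":0,"roll":0}]';python3 - <<'E'
from h import *
go(436,93,22,96)
for n in('top','scene'): im=grab(n,n+'3.png'); print(n,chunks(im,z=.03,roi=(110,185,300,280) if n=='top' else (240,210,470,380),lo=(22,50,90)))
a=cv2.imread('pics/scene3.png')[200:300,230:370]; cv2.imwrite('pics/c3.png',cv2.resize(a,None,fx=5,fy=5))
E
```

```text
time_s: 15.4
eef_pos: [0.5741, 0.1101, 0.0141]
tcp_rot: [0.163, -3.136, -0.0]
contact_force: [0.6, 0.1, -0.1]
opening: 0.0246
grip_force: 59.5
time_s: 16.65
eef_pos: [0.4303, 0.0937, 0.1107]
tcp_rot: [0.166, -3.131, 0.004]
contact_force: [0.7, -0.2, -0.4]
opening: 0.0472
grip_force: 0.0
roll 0.001 tx -5.6 ty -1.3 tz 88.7 | h 96.1 p [430.3  93.7 110.7] tilt -1.000 j7 0.77 t 16.6
top [((253, 223, 11, 12), array([538., 103.]), array([29., 26.]), 0.0), ((251, 209, 10, 12), array([575., 110.]), array([29., 24.]), 0.0)]
scene [((277, 331, 16, 14), array([730., 302.]), array([31., 24.]), 35.0), ((267, 326, 14, 13), array([744., 280.]), array([26., 23.]), 23.0), ((288, 247, 15, 11), array([574., 110.]), array([27., 29.]), 178.0), ((300, 235, 26, 16), array([520., 103.]), array([63., 28.]), 7.0), ((240, 210, 40, 14), array([568., -56.]), array([57., 99.]), 146.0)]
```

View pics/c3.png

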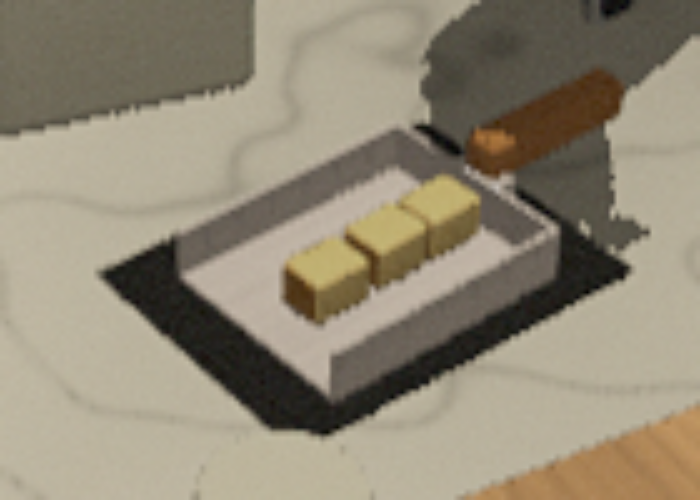

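All three chunks lie in the tray. Next I grip the handle, lift slightly and check for droop.

```bash
python3 -m creep '[{"claw":55,"tx":-3,"ty":0,"tz":25,"roll":0},{"claw":55,"tx":0,"ty":0,"tz":30,"roll":0},{"claw":55,"tx":0,"ty":0,"tz":25,"roll":0},{"claw":55,"tx":0,"ty":0,"tz":9,"roll":0},{"claw":55,"tx":0,"ty":0,"tz":0,"roll":0},{"claw":55,"tx":0,"ty":0,"tz":0,"roll":0},{"claw":0,"tx":0,"ty":0,"tz":0,"roll":0},{"claw":0,"tx":0,"ty":0,"tz":0,"roll":0},{"claw":0,"tx":0,"ty":0,"tz":0,"roll":0},{"claw":0,"tx":0,"ty":0,"tz":0,"roll":0}]';python3 -m creep '[{"claw":0,"tx":0,"ty":0,"tz":0,"roll":0},{"claw":0,"tx":0,"ty":0,"tz":-5,"roll":0},{"claw":0,"tx":0,"ty":0,"tz":-5,"roll":0},{"claw":0,"tx":0,"ty":0,"tz":-5,"roll":0},{"claw":0,"tx":0,"ty":0,"tz":-5,"roll":0},{"claw":0,"tx":0,"ty":0,"tz":-5,"roll":0},{"claw":0,"tx":0,"ty":0,"tz":-5,"roll":0},{"claw":0,"tx":0,"ty":0,"tz":0,"roll":0},{"claw":0,"tx":0,"ty":0,"tz":0,"roll":0},{"claw":0,"tx":0,"ty":0,"tz":0,"roll":0}]';python3 - <<'E'
from h import *
go(436,93,22,96)
im=grab('scene','scene4.png')
a=im['frame'][140:300,150:390]; cv2.imwrite('pics/c4.png',cv2.resize(a,None,fx=3.3,fy=3.3))
C=cloud(im); u=np.r_[262:350]
hs=cv2.cvtColor(im['frame'],cv2.COLOR_BGR2HSV)
print(chunks(im,z=.06,roi=(240,180,380,290),lo=(22,50,90)))
m=cv2.inRange(hs,(22,50,90),(34,190,255))>0; m[:180]=0;m[290:]=0;m[:,:255]=0;m[:,380:]=0
P=C[m]; print(P.min(0),P.max(0)); 
E
```

```text
time_s: 18.0
eef_pos: [0.4396, 0.0953, 0.0225]
tcp_rot: [0.162, -3.137, 0.001]
contact_force: [0.5, -1.1, 5.8]
opening: 0.0188
grip_force: 58.8
time_s: 19.25
eef_pos: [0.4392, 0.0956, 0.0518]
tcp_rot: [0.162, -3.136, 0.0]
contact_force: [0.3, -0.7, -3.7]
opening: 0.0192
grip_force: 58.4
roll -0.001 tx 3.4 ty -2.3 tz 29.8 | h 95.9 p [439.2  95.6  51.8] tilt -1.000 j7 0.56 t 19.2
[((288, 238, 16, 10), array([575., 113.]), array([30., 27.]), 5.0), ((301, 225, 26, 16), array([521., 106.]), array([63., 29.]), 9.0), ((240, 185, 41, 39), array([555., -65.]), array([167., 105.]), 60.0)]
[ 0.1793951  -0.08875785 -0.00191077] [1.0606632  0.77842037 0.69450717]
```

View pics/c4.png

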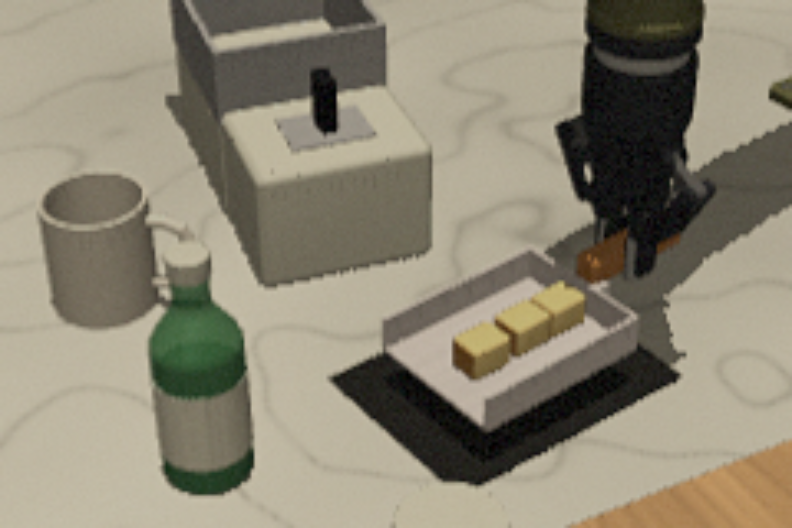

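The scoop lifts flat and holds. Now I need the hopper geometry precisely, plus the lid angle.

Run:
```python
from h import *
def an(n):
    im=grab(n); C=cloud(im).reshape(-1,3)
    q=(C[:,0]>.4)&(C[:,0]<.68)&(C[:,1]<-.02)&(C[:,1]>-.45); C=C[q]*1000
    T=C[(C[:,2]>92)&(C[:,2]<106)]
    R_=C[(C[:,2]>142)&(C[:,2]<156)&(C[:,1]<-160)]
    P=C[(C[:,2]>138)&(C[:,2]<152)&(C[:,1]>-155)]
    L=C[(C[:,2]>175)&(C[:,2]<400)]
    yaw=np.radians(-9.6); 
    for nm,Q in(('rim',R_),('pad',P)):
        best=cv2.minAreaRect(Q[:,:2].astype(np.float32)); b=cv2.boxPoints(best); print(n,nm,len(Q),b.round(0).tolist(),'c',np.round(best[0]))
    M=np.array([[np.cos(yaw),np.sin(yaw)],[-np.sin(yaw),np.cos(yaw)]])
    m=R_[:,:2]@M.T; print(' rim mill-frame pct x',np.percentile(m[:,0],[1,5,50,95,99]).round(),'y',np.percentile(m[:,1],[1,5,50,95,99]).round())
    l=np.c_[L[:,:2]@M.T,L[:,2]]; c=np.polyfit(l[:,2],l[:,1],1); print(' lid y=%.3f z+%.1f'%tuple(c),'angle',np.pi/2-np.arctan(c[0]),'x',np.percentile(l[:,0],[2,98]).round(),'ztop',np.percentile(l[:,2],99).round(), 'y at 153:',(c[0]*153+c[1]).round(1))
    p=P[:,:2].mean(0)@M.T; print(' pad mill',p.round(1))
an('top'); an('scene')
```

```text
top rim 743 [[438.0, -320.0], [578.0, -351.0], [613.0, -193.0], [474.0, -162.0]] c [ 526. -257.]
top pad 67 [[547.0, -133.0], [560.0, -137.0], [567.0, -111.0], [554.0, -108.0]] c [ 557. -122.]
 rim mill-frame pct x [487. 490. 563. 632. 635.] y [-248. -245. -186.  -85.  -82.]
 lid y=-0.237 z+-208.8 angle 1.8039033893064138 x [485. 625.] ztop 312.0 y at 153: -245.1
 pad mill [568.9 -26.8]
scene rim 632 [[439.0, -329.0], [578.0, -360.0], [616.0, -190.0], [477.0, -159.0]] c [ 527. -259.]
scene pad 51 [[550.0, -132.0], [563.0, -135.0], [567.0, -109.0], [554.0, -107.0]] c [ 559. -121.]
 rim mill-frame pct x [491. 494. 561. 633. 635.] y [-249. -246. -169.  -82.  -80.]
 lid y=-0.235 z+-208.5 angle 1.801968307975483 x [487. 628.] ztop 315.0 y at 153: -244.5
 pad mill [572.  -23.2]
```

The rim rectangle (143×162 mm) and the paddle agree: mill yaw is about -12.5°, the hopper centre is (527,-257), and the lid is at its 1.80 stop. I'll lift the scoop and turn it to point along mill -y.

```bash
python3 -m creep '[{"claw":0,"tx":0,"ty":0,"tz":-10,"roll":0},{"claw":0,"tx":0,"ty":0,"tz":-18,"roll":0},{"claw":0,"tx":0,"ty":0,"tz":-20,"roll":0},{"claw":0,"tx":0,"ty":0,"tz":-20,"roll":0},{"claw":0,"tx":0,"ty":0,"tz":-20,"roll":0},{"claw":0,"tx":0,"ty":0,"tz":-20,"roll":0},{"claw":0,"tx":0,"ty":0,"tz":-20,"roll":0},{"claw":0,"tx":0,"ty":0,"tz":-15,"roll":0},{"claw":0,"tx":0,"ty":0,"tz":-10,"roll":0.05},{"claw":0,"tx":0,"ty":0,"tz":0,"roll":0.1}]';python3 -m creep '[{"claw":0,"tx":0,"ty":0,"tz":0,"roll":0.14},{"claw":0,"tx":0,"ty":0,"tz":0,"roll":0.17},{"claw":0,"tx":0,"ty":0,"tz":0,"roll":0.17},{"claw":0,"tx":0,"ty":0,"tz":0,"roll":0.17},{"claw":0,"tx":0,"ty":0,"tz":0,"roll":0.17},{"claw":0,"tx":0,"ty":0,"tz":0,"roll":0.17},{"claw":0,"tx":0,"ty":0,"tz":0,"roll":0.17},{"claw":0,"tx":0,"ty":0,"tz":0,"roll":0.17},{"claw":0,"tx":0,"ty":0,"tz":0,"roll":0.17},{"claw":0,"tx":0,"ty":0,"tz":0,"roll":0.14}]';python3 -m creep '[{"claw":0,"tx":0,"ty":0,"tz":0,"roll":0.07},{"claw":0,"tx":0,"ty":0,"tz":0,"roll":0.034},{"claw":0,"tx":0,"ty":0,"tz":0,"roll":0},{"claw":0,"tx":0,"ty":0,"tz":0,"roll":0},{"claw":0,"tx":0,"ty":0,"tz":0,"roll":0},{"claw":0,"tx":0,"ty":0,"tz":0,"roll":0},{"claw":0,"tx":0,"ty":0,"tz":0,"roll":0},{"claw":0,"tx":0,"ty":0,"tz":0,"roll":0},{"claw":0,"tx":0,"ty":0,"tz":0,"roll":0},{"claw":0,"tx":0,"ty":0,"tz":0,"roll":0}]';python3 - <<'E'
from h import *
go(550,-153,205,-12.5)
grab('scene','s5.png')
E
```

```text
time_s: 20.65
eef_pos: [0.4396, 0.0955, 0.2059]
tcp_rot: [-0.081, -3.14, -0.0]
contact_force: [0.1, -0.2, -3.4]
opening: 0.0189
grip_force: 58.7
time_s: 21.9
eef_pos: [0.4393, 0.096, 0.2053]
tcp_rot: [-2.352, -2.081, 0.001]
contact_force: [-0.7, 0.4, -2.2]
opening: 0.019
grip_force: 58.8
time_s: 23.15
eef_pos: [0.4395, 0.0957, 0.205]
tcp_rot: [-2.451, -1.964, 0.002]
contact_force: [-0.2, 0.0, -2.1]
opening: 0.0189
grip_force: 58.7
roll -0.002 tx -218.9 ty 161.7 tz -0.0 | h -12.6 p [439.5  95.7 205. ] tilt -1.000 j7 -0.53 t 23.1
```

View pics/s5.png

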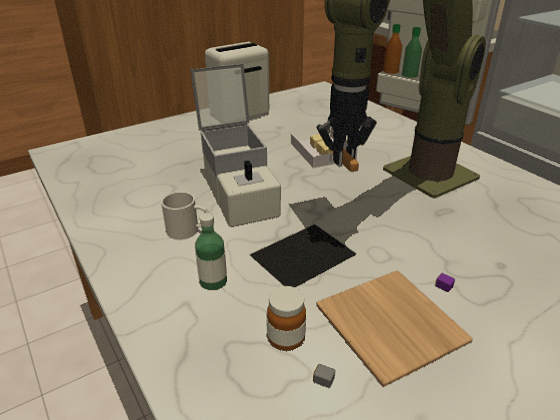

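The scoop is held at (325,150), pointing at the mill, with the chunks in it. I'll count them from above.

Run:
```python
from h import *
im=grab('top'); f=im['frame']
print(chunks(im,z=.22,roi=(250,100,440,330),lo=(22,50,90),amin=15))
im2=grab('scene')
a=cv2.resize(f[170:330,230:440],None,fx=2.5,fy=2.5); b=cv2.resize(im2['frame'][110:200,270:390],None,fx=2.2,fy=2.2)
o=np.zeros((600,525,3),np.uint8); o[:400,:525]=a; o[400:598,:264]=b; cv2.imwrite('pics/c6.png',o)
```

```text
[((312, 272, 17, 14), array([411., -36.]), array([31., 23.]), 76.0), ((288, 267, 23, 15), array([421.,   9.]), array([50., 24.]), 77.0)]
```

View pics/c6.png

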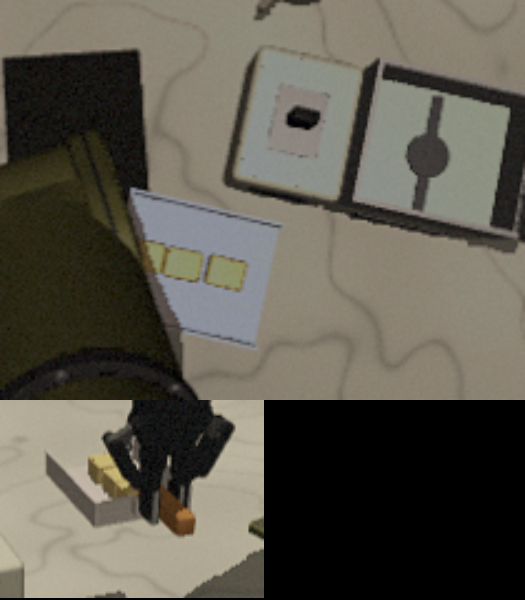

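All three are still in the tray. I'll carry the scoop over the hopper, staying above the paddle, and then measure the tray pose.

```bash
python3 -m creep '[{"claw":0,"tx":-5,"ty":8,"tz":0,"roll":0},{"claw":0,"tx":-10,"ty":16,"tz":0,"roll":0},{"claw":0,"tx":-16,"ty":22,"tz":0,"roll":0},{"claw":0,"tx":-22,"ty":24,"tz":0,"roll":0},{"claw":0,"tx":-28,"ty":24,"tz":0,"roll":0},{"claw":0,"tx":-30,"ty":22,"tz":0,"roll":0},{"claw":0,"tx":-30,"ty":18,"tz":0,"roll":0},{"claw":0,"tx":-26,"ty":14,"tz":0,"roll":0},{"claw":0,"tx":-20,"ty":9,"tz":0,"roll":0},{"claw":0,"tx":-16,"ty":5,"tz":0,"roll":0}]';python3 -m creep '[{"claw":0,"tx":-10,"ty":0,"tz":0,"roll":0},{"claw":0,"tx":-6,"ty":0,"tz":0,"roll":0},{"claw":0,"tx":0,"ty":0,"tz":5,"roll":0},{"claw":0,"tx":0,"ty":0,"tz":5,"roll":0},{"claw":0,"tx":0,"ty":0,"tz":5,"roll":0},{"claw":0,"tx":0,"ty":0,"tz":5,"roll":0},{"claw":0,"tx":0,"ty":0,"tz":0,"roll":0},{"claw":0,"tx":0,"ty":0,"tz":0,"roll":0},{"claw":0,"tx":0,"ty":0,"tz":0,"roll":0},{"claw":0,"tx":0,"ty":0,"tz":0,"roll":0}]'
cat >> h.py <<'E'
HC=np.array([527,-257.]); A=np.radians(-12.5); MM=np.array([[np.cos(A),np.sin(A)],[-np.sin(A),np.cos(A)]])
def mill(P): P=np.asarray(P); return np.c_[(P[:,:2]-HC)@MM.T,P[:,2]]
def look(zr,names=('top','scene'),xr=(-90,90),yr=(-110,190)):
    """cloud in the mill frame (mm), with hsv, limited in z"""
    for n in names:
        im=grab(n); h=cv2.cvtColor(im['frame'],cv2.COLOR_BGR2HSV).reshape(-1,3); P=mill(cloud(im).reshape(-1,3)*1000)
        q=(P[:,0]>xr[0])&(P[:,0]<xr[1])&(P[:,1]>yr[0])&(P[:,1]<yr[1])&(P[:,2]>zr[0])&(P[:,2]<zr[1])
        yield n,P[q],h[q]
E
python3 - <<'E'
from h import *
go(550,-153,185,-12.5)
for n,P,h in look((155,230)):
    w=(h[:,1]<60)&(h[:,2]>95)&(P[:,2]<185)&(P[:,1]<70)   # tray floor
    F=P[w]; 
    a,_,_,_=np.linalg.lstsq(np.c_[F[:,:2],np.ones(len(F))],F[:,2],rcond=None)
    print(n,'floor',len(F),'slope x,y',a.round(3),'x',np.percentile(F[:,0],[1,99]).round(1),'y',np.percentile(F[:,1],[1,99]).round(1))
    y=(h[:,0]>21)&(h[:,0]<35)&(h[:,1]>50)&(h[:,2]>90); Q=P[y]; print('  yellow',len(Q),np.percentile(Q,[2,98],axis=0).round().tolist() if len(Q) else '')
E
```

```text
time_s: 24.55
eef_pos: [0.5533, -0.1397, 0.2046]
tcp_rot: [-2.453, -1.962, 0.003]
contact_force: [0.1, 0.1, -3.2]
opening: 0.0193
grip_force: 58.7
time_s: 25.8
eef_pos: [0.5499, -0.1534, 0.1851]
tcp_rot: [-2.451, -1.964, 0.002]
contact_force: [0.0, 0.6, -3.2]
opening: 0.0188
grip_force: 58.7
roll -0.002 tx 0.4 ty 0.0 tz 0.1 | h -12.6 p [ 549.9 -153.4  185.1] tilt -1.000 j7 -0.07 t 25.8
top floor 293 slope x,y [-8.00000e-03  2.20000e-02  1.66212e+02] x [-49.7 -12.7] y [-7.1 42.4]
  yellow 37 [[-11.0, 25.0, 188.0], [-2.0, 45.0, 193.0]]
scene floor 478 slope x,y [4.00000e-03 1.20000e-02 1.73417e+02] x [-54.8  72. ] y [-91.8  68.8]
  yellow 30 [[-22.0, -99.0, 174.0], [54.0, 71.0, 229.0]]
```

Run:
```python
from h import *
for n,P,h in look((155,200)):
    w=(h[:,1]<60)&(h[:,2]>60)
    print(n,'y hist floor',np.histogram(P[w&(abs(P[:,2]-169)<5)&(abs(P[:,0])<50),1],np.arange(-100,85,6))[0])
    t=P[w&(P[:,2]>183)&(P[:,2]<200)]
    print('  lips x',np.histogram(t[:,0],np.arange(-78,80,6))[0],'y',np.percentile(t[:,1],[2,98]).round() if len(t) else '')
```

```text
top y hist floor [ 0  0  0  0  0  0  0  0  0  0  0  0  0  0  0  7 19 26 37 38 41 39 41 40
 40 39  4  1  0  0]
  lips x [ 0  0  0 40 18  3  5  4  3  4  3  1  2  0  0  0  0  0  0  0  0  0  0  0
  0  0] y [ -2. 132.]
scene y hist floor [ 0  4 24 16  5 10  9 15 10 16 12 14 10 12  8 12 11 10  3  0  0  0  0  0
  0  0  1 43 10  0]
  lips x [ 0  0  0  1 24 11  7  0  0  7 11 11  1  0  2 18 20 24 26 24 25 52 45 15
 18  3] y [-94. 117.]
```

Tray is flat and centred in x, with its lip at about y = -68 and its back at about +68. I'll lower it inside the mouth.

```bash
python3 -m creep '[{"claw":0,"tx":0,"ty":0,"tz":6,"roll":0},{"claw":0,"tx":0,"ty":0,"tz":6,"roll":0},{"claw":0,"tx":0,"ty":0,"tz":3,"roll":0},{"claw":0,"tx":0,"ty":0,"tz":3,"roll":0},{"claw":0,"tx":0,"ty":0,"tz":0,"roll":0},{"claw":0,"tx":0,"ty":0,"tz":0,"roll":0},{"claw":0,"tx":0,"ty":0,"tz":0,"roll":0},{"claw":0,"tx":0,"ty":0,"tz":0,"roll":0},{"claw":0,"tx":0,"ty":0,"tz":0,"roll":0},{"claw":0,"tx":0,"ty":0,"tz":0,"roll":0}]'; python3 -m creep '[{"claw":0,"tx":0,"ty":0,"tz":3,"roll":0},{"claw":0,"tx":0,"ty":0,"tz":3,"roll":0},{"claw":0,"tx":0,"ty":0,"tz":3,"roll":0},{"claw":0,"tx":0,"ty":0,"tz":3,"roll":0},{"claw":0,"tx":0,"ty":0,"tz":0,"roll":0},{"claw":0,"tx":0,"ty":0,"tz":0,"roll":0},{"claw":0,"tx":0,"ty":0,"tz":0,"roll":0},{"claw":0,"tx":0,"ty":0,"tz":0,"roll":0},{"claw":0,"tx":0,"ty":0,"tz":0,"roll":0},{"claw":0,"tx":0,"ty":0,"tz":0,"roll":0}]'
```

```text
time_s: 27.25
eef_pos: [0.5498, -0.1534, 0.1669]
tcp_rot: [-2.451, -1.964, 0.002]
contact_force: [-0.4, -0.3, -3.3]
opening: 0.0193
grip_force: 58.8
time_s: 28.5
eef_pos: [0.5497, -0.1534, 0.1549]
tcp_rot: [-2.451, -1.964, 0.002]
contact_force: [0.2, 0.4, -2.4]
opening: 0.0192
grip_force: 58.7
```

```bash
python3 -m creep '[{"claw":0,"tx":-2,"ty":0,"tz":0,"roll":0},{"claw":0,"tx":-2,"ty":0,"tz":0,"roll":0},{"claw":0,"tx":-2,"ty":0,"tz":0,"roll":0},{"claw":0,"tx":-1,"ty":0,"tz":0,"roll":0},{"claw":0,"tx":-1,"ty":0,"tz":0,"roll":0},{"claw":0,"tx":-1,"ty":0,"tz":0,"roll":0},{"claw":0,"tx":0,"ty":0,"tz":0,"roll":0},{"claw":0,"tx":0,"ty":0,"tz":0,"roll":0},{"claw":0,"tx":0,"ty":0,"tz":0,"roll":0},{"claw":0,"tx":0,"ty":0,"tz":0,"roll":0}]'
```

```text
time_s: 29.75
eef_pos: [0.5481, -0.1576, 0.1549]
tcp_rot: [-2.444, -1.965, -0.003]
contact_force: [-0.9, 9.4, -0.3]
opening: 0.0192
grip_force: 59.1
```

```bash
python3 -m creep '[{"claw":0,"tx":-3,"ty":0,"tz":-2,"roll":0},{"claw":0,"tx":-2,"ty":0,"tz":-4,"roll":0},{"claw":0,"tx":-2,"ty":0,"tz":-4,"roll":0},{"claw":0,"tx":-2,"ty":0,"tz":-4,"roll":0},{"claw":0,"tx":-2,"ty":0,"tz":-4,"roll":0},{"claw":0,"tx":-2,"ty":0,"tz":-4,"roll":0},{"claw":0,"tx":0,"ty":0,"tz":-4,"roll":0},{"claw":0,"tx":0,"ty":0,"tz":0,"roll":0},{"claw":0,"tx":0,"ty":0,"tz":0,"roll":0},{"claw":0,"tx":0,"ty":0,"tz":0,"roll":0}]'
cat >> h.py <<'E'
def tray(zr=(120,300)):
    for n,P,h in look(zr,yr=(-74,190)):
        o=(h[:,0]<21)&(h[:,1]>130)&(h[:,2]>60)&(P[:,1]>20); H=P[o]   # handle
        if len(H)>15:
            c=np.polyfit(H[:,1],H[:,2],1); print(n,'handle',len(H),'tilt %.2f'%np.arctan(c[0]),np.percentile(H,[3,97],axis=0).round().tolist())
        y=(h[:,0]>21)&(h[:,0]<35)&(h[:,1]>50)&(h[:,2]>90); Q=P[y]
        if len(Q): print(n,'yellow',len(Q),np.percentile(Q,[3,50,97],axis=0).round().tolist())
        w=(h[:,1]<60)&(h[:,2]>60)&(abs(P[:,0])<50)&(P[:,1]<70)&(P[:,1]>-70); F=P[w]
        print(n,'grey z by y',[(int(a),int(np.median(F[(F[:,1]>a)&(F[:,1]<a+15),2]))) for a in range(-70,70,15) if ((F[:,1]>a)&(F[:,1]<a+15)).sum()>5])
E
python3 - <<'E'
from h import *
go(550,-153,185,-12.5); tray()
E
```

```text
time_s: 31.0
eef_pos: [0.5463, -0.1661, 0.181]
tcp_rot: [-2.44, -1.965, -0.009]
contact_force: [0.8, 15.1, 1.2]
opening: 0.019
grip_force: 59.1
roll 0.003 tx 13.6 ty 0.8 tz -4.0 | h -12.3 p [ 546.3 -166.1  181. ] tilt -1.000 j7 -0.04 t 31.0
top handle 166 tilt 0.32 [[-11.0, 32.0, 177.0], [8.0, 143.0, 216.0]]
top yellow 77 [[-11.0, -10.0, 169.0], [-6.0, 6.0, 173.0], [2.0, 26.0, 177.0]]
top grey z by y [(-55, 141), (-40, 142), (-25, 144), (-10, 147), (5, 149), (20, 152), (35, 154), (50, 181)]
scene handle 136 tilt 0.08 [[-8.0, 68.0, 199.0], [11.0, 146.0, 217.0]]
scene yellow 29 [[1.0, -38.0, 158.0], [8.0, -1.0, 174.0], [41.0, 145.0, 232.0]]
scene grey z by y [(-70, 141), (-55, 142), (-40, 145), (50, 169), (65, 167)]
```

It works: the floor now slopes about 0.15 rad, pivoting in the grip about the lip. I'll continue along the arc.

```bash
python3 -m creep '[{"claw":0,"tx":-2,"ty":0,"tz":-5,"roll":0},{"claw":0,"tx":-2,"ty":0,"tz":-5,"roll":0},{"claw":0,"tx":-3,"ty":0,"tz":-5,"roll":0},{"claw":0,"tx":-3,"ty":0,"tz":-5,"roll":0},{"claw":0,"tx":-3,"ty":0,"tz":-5,"roll":0},{"claw":0,"tx":-3,"ty":0,"tz":-5,"roll":0},{"claw":0,"tx":-4,"ty":0,"tz":-5,"roll":0},{"claw":0,"tx":-4,"ty":0,"tz":-5,"roll":0},{"claw":0,"tx":-4,"ty":0,"tz":-5,"roll":0},{"claw":0,"tx":-4,"ty":0,"tz":-5,"roll":0}]'
python3 - <<'E'
from h import *
go(550,-153,185,-12.5); tray()
E
```

```text
time_s: 32.35
eef_pos: [0.5395, -0.1969, 0.2318]
tcp_rot: [-2.44, -1.964, -0.011]
contact_force: [1.0, 18.6, 8.1]
opening: 0.0187
grip_force: 59.1
roll 0.003 tx 45.1 ty 0.8 tz 46.8 | h -12.3 p [ 539.5 -196.9  231.8] tilt -1.000 j7 0.02 t 32.4
top handle 179 tilt 0.28 [[-9.0, 70.0, 261.0], [8.0, 116.0, 281.0]]
top yellow 111 [[-10.0, -57.0, 171.0], [-2.0, -42.0, 180.0], [10.0, -11.0, 197.0]]
top grey z by y [(-70, 142), (-55, 149), (-40, 157), (-25, 165), (-10, 172), (5, 182), (35, 205)]
scene handle 101 tilt 0.27 [[-12.0, 71.0, 256.0], [11.0, 119.0, 284.0]]
scene grey z by y [(-70, 138), (-55, 149), (-40, 157), (-25, 165), (-10, 172), (5, 181), (20, 187), (35, 213), (50, 218), (65, 245)]
```

Slope is now 0.49 rad and the chunks are starting to slide. I'll take it to about 45°.

```bash
python3 -m creep '[{"claw":0,"tx":-4,"ty":0,"tz":-5,"roll":0},{"claw":0,"tx":-4,"ty":0,"tz":-5,"roll":0},{"claw":0,"tx":-4,"ty":0,"tz":-5,"roll":0},{"claw":0,"tx":-4,"ty":0,"tz":-5,"roll":0},{"claw":0,"tx":-4,"ty":0,"tz":-5,"roll":0},{"claw":0,"tx":-4,"ty":0,"tz":-5,"roll":0},{"claw":0,"tx":-4,"ty":0,"tz":-5,"roll":0},{"claw":0,"tx":-3,"ty":0,"tz":-4,"roll":0},{"claw":0,"tx":0,"ty":0,"tz":0,"roll":0},{"claw":0,"tx":0,"ty":0,"tz":0,"roll":0}]'
python3 - <<'E'
from h import *
go(550,-153,185,-12.5); tray()
E
```

```text
time_s: 33.7
eef_pos: [0.5312, -0.2352, 0.2699]
tcp_rot: [-2.45, -1.963, 0.001]
contact_force: [-0.4, 5.2, 0.5]
opening: 0.0188
grip_force: 59.2
roll -0.001 tx 84.3 ty 0.6 tz 84.9 | h -12.6 p [ 531.2 -235.2  269.9] tilt -1.000 j7 0.08 t 33.7
top yellow 1 [[-8.0, -63.0, 177.0], [-8.0, -63.0, 177.0], [-8.0, -63.0, 177.0]]
top grey z by y [(-70, 145), (-55, 159), (-40, 174), (-25, 190), (-10, 200), (5, 253), (20, 243)]
scene handle 29 tilt 0.74 [[-5.0, 30.0, 272.0], [10.0, 54.0, 299.0]]
scene grey z by y [(-70, 145), (-55, 157), (-40, 172), (-25, 188), (-10, 204), (5, 225), (20, 246)]
```

Tilt is about 45° and the chunks are at the lip against the wall. Backing off to let them drop.

```bash
python3 -m creep '[{"claw":0,"tx":5,"ty":0,"tz":0,"roll":0},{"claw":0,"tx":8,"ty":0,"tz":0,"roll":0},{"claw":0,"tx":8,"ty":0,"tz":0,"roll":0},{"claw":0,"tx":8,"ty":0,"tz":-1,"roll":0},{"claw":0,"tx":8,"ty":0,"tz":-1,"roll":0},{"claw":0,"tx":8,"ty":0,"tz":-1,"roll":0},{"claw":0,"tx":5,"ty":0,"tz":-1,"roll":0},{"claw":0,"tx":0,"ty":0,"tz":0,"roll":0},{"claw":0,"tx":0,"ty":0,"tz":0,"roll":0},{"claw":0,"tx":0,"ty":0,"tz":0,"roll":0}]'
python3 - <<'E'
from h import *
go(550,-153,185,-12.5); tray((60,320))
a=grab('top')['frame'][170:290,330:510]; b=grab('scene')['frame'][50:190,170:330]
cv2.imwrite('pics/c7.png',np.hstack([cv2.resize(a,(430,500)),cv2.resize(b,(370,500))]))
E
```

```text
time_s: 35.05
eef_pos: [0.5422, -0.1879, 0.2739]
tcp_rot: [-2.452, -1.963, 0.002]
contact_force: [0.4, -0.2, -3.4]
opening: 0.019
grip_force: 58.8
roll -0.002 tx 35.8 ty 0.1 tz 88.9 | h -12.6 p [ 542.2 -187.9  273.9] tilt -1.000 j7 -0.01 t 35.0
top yellow 119 [[-68.0, -73.0, 94.0], [0.0, -58.0, 140.0], [46.0, 188.0, 166.0]]
top grey z by y [(-70, 83), (-55, 84), (-40, 83), (-25, 148), (-10, 156), (5, 86), (20, 85), (35, 84), (50, 84), (65, 253)]
scene handle 54 tilt 0.66 [[-5.0, 81.0, 283.0], [11.0, 119.0, 320.0]]
scene yellow 185 [[-58.0, -49.0, 63.0], [14.0, 188.0, 85.0], [69.0, 190.0, 106.0]]
scene grey z by y [(-70, 87), (-55, 87), (-25, 148), (-10, 159), (5, 174), (20, 189), (35, 204), (50, 223), (65, 255)]
```

View pics/c7.png

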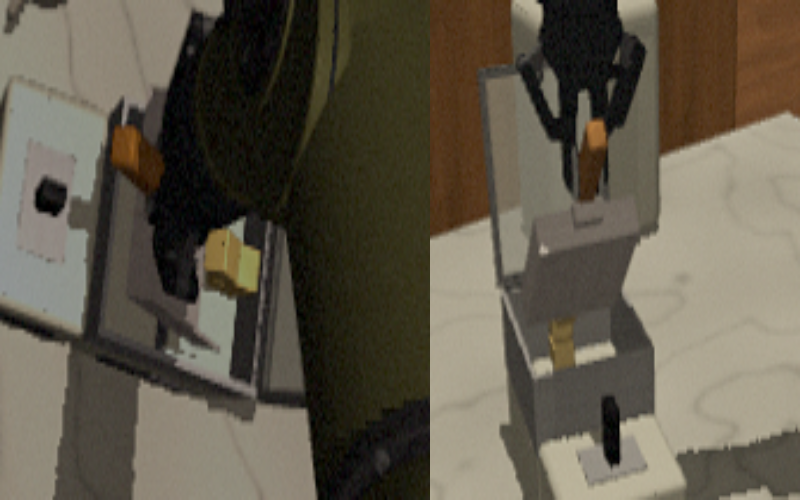

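The chunks are stacked in the gap beyond the lip, with the top one still leaning on it. I'll back off further and check that they drop.

```bash
python3 -m creep '[{"claw":0,"tx":5,"ty":0,"tz":-2,"roll":0},{"claw":0,"tx":8,"ty":0,"tz":-3,"roll":0},{"claw":0,"tx":8,"ty":0,"tz":-3,"roll":0},{"claw":0,"tx":8,"ty":0,"tz":-3,"roll":0},{"claw":0,"tx":5,"ty":0,"tz":-3,"roll":0},{"claw":0,"tx":0,"ty":0,"tz":-3,"roll":0},{"claw":0,"tx":0,"ty":0,"tz":0,"roll":0},{"claw":0,"tx":0,"ty":0,"tz":0,"roll":0},{"claw":0,"tx":0,"ty":0,"tz":0,"roll":0},{"claw":0,"tx":0,"ty":0,"tz":0,"roll":0}]'
python3 - <<'E'
from h import *
go(550,-153,185,-12.5)
for n,P,h in look((75,320),xr=(-64,64),yr=(-74,74)):
    y=(h[:,0]>21)&(h[:,0]<35)&(h[:,1]>60)&(h[:,2]>90); Q=P[y]; print(n,len(Q),np.percentile(Q,[2,50,98],axis=0).round().tolist() if len(Q) else '')
a=grab('top')['frame'][170:290,330:510]; b=grab('scene')['frame'][50:190,170:330]
cv2.imwrite('pics/c8.png',np.hstack([cv2.resize(a,(430,500)),cv2.resize(b,(370,500))]))
E
```

```text
time_s: 36.5
eef_pos: [0.5496, -0.1545, 0.2908]
tcp_rot: [-2.451, -1.963, 0.002]
contact_force: [-0.0, 0.2, -1.7]
opening: 0.0188
grip_force: 58.8
roll -0.002 tx 1.5 ty 0.0 tz 105.8 | h -12.6 p [ 549.6 -154.5  290.8] tilt -1.000 j7 -0.06 t 36.5
top 64 [[-11.0, -58.0, 104.0], [-1.0, -49.0, 109.0], [13.0, -41.0, 142.0]]
scene 37 [[-12.0, -63.0, 92.0], [5.0, -44.0, 111.0], [19.0, 21.0, 165.0]]
```

View pics/c8.png

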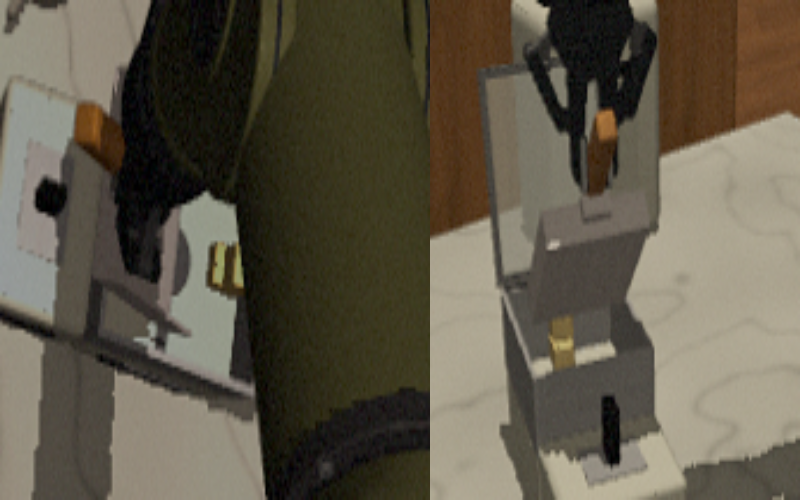

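Chunks are in the hopper by the -y wall (top view 225,270; scene 563,340). I'll back the still-tilted scoop off a bit more for a clear count.

```bash
python3 -m creep '[{"claw":0,"tx":5,"ty":0,"tz":-3,"roll":0},{"claw":0,"tx":10,"ty":0,"tz":-5,"roll":0},{"claw":0,"tx":10,"ty":0,"tz":-5,"roll":0},{"claw":0,"tx":10,"ty":0,"tz":-5,"roll":0},{"claw":0,"tx":10,"ty":0,"tz":-5,"roll":0},{"claw":0,"tx":10,"ty":0,"tz":-5,"roll":0},{"claw":0,"tx":5,"ty":0,"tz":-2,"roll":0},{"claw":0,"tx":0,"ty":0,"tz":0,"roll":0},{"claw":0,"tx":0,"ty":0,"tz":0,"roll":0},{"claw":0,"tx":0,"ty":0,"tz":0,"roll":0}]'
python3 - <<'E'
from h import *
go(550,-153,185,-12.5)
for n,P,h in look((75,420),xr=(-75,75),yr=(-110,220)):
    y=(h[:,0]>21)&(h[:,0]<35)&(h[:,1]>60)&(h[:,2]>90); Q=P[y]; print(n,len(Q),np.percentile(Q,[2,50,98],axis=0).round().tolist() if len(Q) else '')
a=grab('top')['frame'][170:290,330:510]; b=grab('scene')['frame'][50:190,170:330]
cv2.imwrite('pics/c9.png',np.hstack([cv2.resize(a,(430,500),interpolation=cv2.INTER_CUBIC),cv2.resize(b,(370,500))]))
E
```

```text
time_s: 37.95
eef_pos: [0.5626, -0.0964, 0.3206]
tcp_rot: [-2.452, -1.962, 0.003]
contact_force: [0.3, 0.3, -1.8]
opening: 0.019
grip_force: 58.8
roll -0.003 tx -58.0 ty -0.1 tz 135.6 | h -12.7 p [562.6 -96.4 320.6] tilt -1.000 j7 -0.16 t 38.0
top 35 [[-44.0, 30.0, 98.0], [-11.0, 37.0, 107.0], [6.0, 156.0, 111.0]]
scene 63 [[-51.0, -107.0, 86.0], [4.0, -46.0, 109.0], [51.0, 189.0, 269.0]]
```

View pics/c9.png

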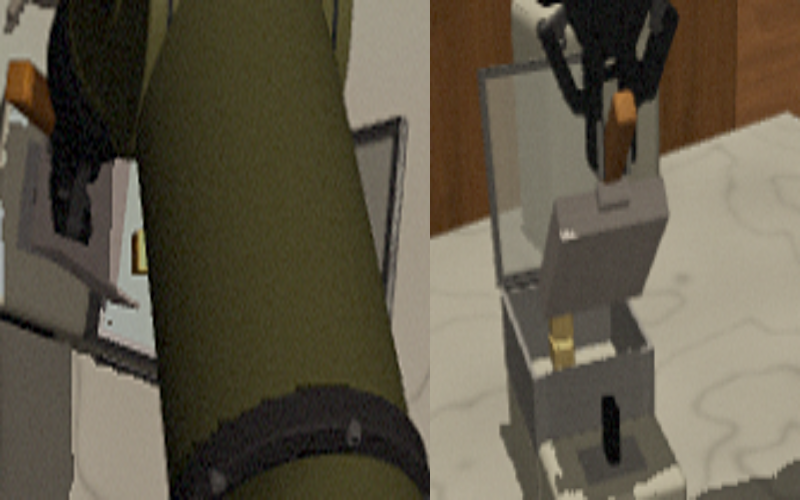

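Besides the two chunks by the far wall (scene 563,322 and 563,345), a third now shows on the hopper floor at (140,250), y≈+35, and the wrist load matches an empty scoop. I'll take the scoop back over the mat.

```bash
python3 - <<'E'
from h import *
go(511,103,250,-12.5)
E
python3 -m creep '[{"claw":0,"tx":10,"ty":-5,"tz":0,"roll":0},{"claw":0,"tx":20,"ty":-10,"tz":0,"roll":0},{"claw":0,"tx":25,"ty":-12,"tz":0,"roll":0},{"claw":0,"tx":25,"ty":-13,"tz":0,"roll":0},{"claw":0,"tx":25,"ty":-13,"tz":0,"roll":0},{"claw":0,"tx":25,"ty":-13,"tz":5,"roll":0},{"claw":0,"tx":20,"ty":-13,"tz":10,"roll":0},{"claw":0,"tx":18,"ty":-9,"tz":15,"roll":0},{"claw":0,"tx":10,"ty":-5,"tz":15,"roll":0},{"claw":0,"tx":3,"ty":0,"tz":15,"roll":0}]'; python3 -m creep '[{"claw":0,"tx":0,"ty":0,"tz":0,"roll":-0.1},{"claw":0,"tx":0,"ty":0,"tz":0,"roll":-0.16},{"claw":0,"tx":0,"ty":0,"tz":0,"roll":-0.17},{"claw":0,"tx":0,"ty":0,"tz":0,"roll":-0.17},{"claw":0,"tx":0,"ty":0,"tz":0,"roll":-0.17},{"claw":0,"tx":0,"ty":0,"tz":0,"roll":-0.17},{"claw":0,"tx":0,"ty":0,"tz":0,"roll":-0.17},{"claw":0,"tx":0,"ty":0,"tz":0,"roll":-0.17},{"claw":0,"tx":0,"ty":0,"tz":0,"roll":-0.17},{"claw":0,"tx":0,"ty":0,"tz":0,"roll":-0.17}]'; python3 -m creep '[{"claw":0,"tx":0,"ty":0,"tz":0,"roll":-0.14},{"claw":0,"tx":0,"ty":0,"tz":0,"roll":-0.1},{"claw":0,"tx":0,"ty":0,"tz":0,"roll":-0.034},{"claw":0,"tx":0,"ty":0,"tz":0,"roll":0},{"claw":0,"tx":0,"ty":0,"tz":0,"roll":0},{"claw":0,"tx":0,"ty":0,"tz":0,"roll":0},{"claw":0,"tx":0,"ty":0,"tz":0,"roll":0},{"claw":0,"tx":0,"ty":0,"tz":0,"roll":0},{"claw":0,"tx":0,"ty":0,"tz":0,"roll":0},{"claw":0,"tx":0,"ty":0,"tz":0,"roll":0}]'
python3 - <<'E'
from h import *
go(511,103,140,96)
HB=cv2.COLOR_BGR2HSV
im=grab('top'); print(chunks(im,z=.11,roi=(368,190,445,270),lo=(22,50,80),amin=12)); cv2.imwrite('pics/top10.png',im['frame'])
C=cloud(im)
for n,P,h in look((60,160),xr=(-64,64),yr=(-74,74)):
    y=(h[:,0]>21)&(h[:,0]<35)&(h[:,1]>60)&(h[:,2]>80)&(P[:,2]>95); Q=P[y]; print(n,len(Q),np.percentile(Q,[2,50,98],axis=0).round().tolist())
a=cv2.resize(im['frame'][180:280,360:460],(500,500),interpolation=cv2.INTER_CUBIC); b=cv2.resize(grab('scene')['frame'][100:270,200:420],(300,232)); b=np.vstack([b,np.zeros((268,300,3),np.uint8)]); cv2.imwrite('pics/c10.png',np.hstack([a,b]))
E
```

```text
roll -0.002 tx 183.1 ty -93.6 tz 70.8 | h -12.6 p [562.8 -96.  320.8] tilt -1.000 j7 -0.16 t 38.1
time_s: 39.4
eef_pos: [0.5108, 0.1033, 0.2606]
tcp_rot: [-2.448, -1.967, 0.001]
contact_force: [0.4, 0.5, -1.9]
opening: 0.0193
grip_force: 58.8
time_s: 40.65
eef_pos: [0.5111, 0.1017, 0.261]
tcp_rot: [-0.258, -3.129, 0.001]
contact_force: [0.1, 0.1, -2.1]
opening: 0.0193
grip_force: 58.9
time_s: 41.9
eef_pos: [0.5115, 0.1011, 0.2609]
tcp_rot: [0.162, -3.136, 0.0]
contact_force: [-1.0, -0.7, -2.0]
opening: 0.0187
grip_force: 58.9
roll -0.002 tx 0.3 ty 1.9 tz 120.9 | h 95.9 p [511.5 101.1 260.9] tilt -1.000 j7 0.96 t 41.9
[((427, 228, 11, 12), array([ 517., -328.]), array([26., 24.]), 76.0), ((419, 228, 6, 10), array([ 519., -301.]), array([10., 24.]), 166.0), ((388, 225, 13, 10), array([ 527., -232.]), array([30., 22.]), 90.0)]
top 251 [[-16.0, -70.0, 105.0], [-2.0, -41.0, 109.0], [12.0, 38.0, 142.0]]
scene 61 [[-11.0, -71.0, 102.0], [0.0, -51.0, 140.0], [15.0, -38.0, 145.0]]
```

View pics/c10.png

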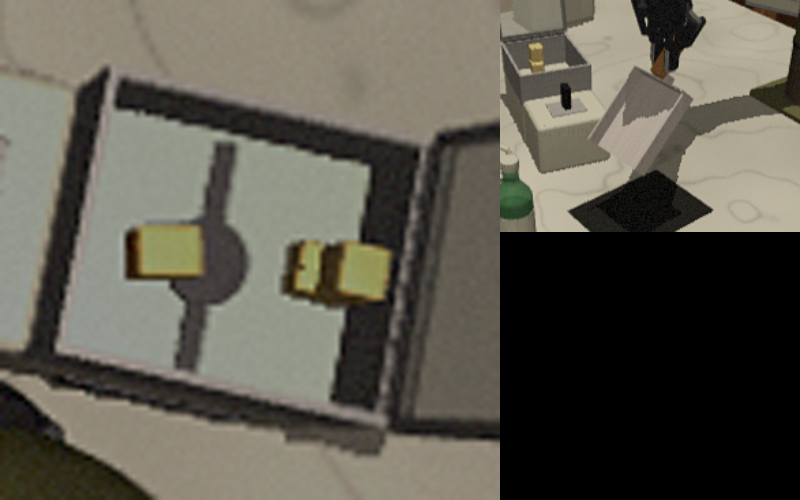

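Three chunks are in the hopper (165,250; 305,268; 362,270), all below the rim, and the scoop is empty. Now I set it down, letting the lip touch first and flattening it along the reverse arc.

```bash
python3 -m creep '[{"claw":0,"tx":0,"ty":2,"tz":10,"roll":0},{"claw":0,"tx":0,"ty":0,"tz":20,"roll":0},{"claw":0,"tx":0,"ty":0,"tz":25,"roll":0},{"claw":0,"tx":0,"ty":0,"tz":25,"roll":0},{"claw":0,"tx":0,"ty":0,"tz":20,"roll":0},{"claw":0,"tx":0,"ty":0,"tz":10,"roll":0},{"claw":0,"tx":0,"ty":0,"tz":5,"roll":0},{"claw":0,"tx":0,"ty":0,"tz":5,"roll":0},{"claw":0,"tx":0,"ty":0,"tz":5,"roll":0},{"claw":0,"tx":0,"ty":0,"tz":0,"roll":0}]'
```

```text
time_s: 43.35
eef_pos: [0.511, 0.103, 0.1358]
tcp_rot: [0.162, -3.136, 0.0]
contact_force: [-0.2, -0.6, -1.7]
opening: 0.019
grip_force: 58.9
```

```bash
python3 -m creep '[{"claw":0,"tx":5,"ty":0,"tz":6,"roll":0},{"claw":0,"tx":5,"ty":0,"tz":6,"roll":0},{"claw":0,"tx":5,"ty":0,"tz":6,"roll":0},{"claw":0,"tx":5,"ty":0,"tz":6,"roll":0},{"claw":0,"tx":5,"ty":0,"tz":6,"roll":0},{"claw":0,"tx":5,"ty":0,"tz":6,"roll":0},{"claw":0,"tx":5,"ty":0,"tz":6,"roll":0},{"claw":0,"tx":5,"ty":0,"tz":6,"roll":0},{"claw":0,"tx":4,"ty":0,"tz":6,"roll":0},{"claw":0,"tx":0,"ty":0,"tz":0,"roll":0}]'
python3 - <<'E'
from h import *
go(440,95.6,22,96)
s=grab('scene'); C=cloud(s)*1000; h=cv2.cvtColor(s['frame'],cv2.COLOR_BGR2HSV)
q=(h[...,1]<60)&(h[...,2]>90)&(C[...,0]>440)&(C[...,0]<660)&(C[...,1]>60)&(C[...,1]<145)&(C[...,2]>4)&(C[...,2]<150); F=C[q]
for a in range(440,660,20):
    z=F[(F[:,0]>a)&(F[:,0]<a+20),2]
    if len(z)>4: print(a,np.percentile(z,[10,50,90]).round())
E
```

```text
time_s: 44.6
eef_pos: [0.4658, 0.0983, 0.0821]
tcp_rot: [0.163, -3.134, 0.002]
contact_force: [-3.5, 0.4, 3.6]
opening: 0.0184
grip_force: 58.7
roll -0.001 tx 25.9 ty -0.0 tz 60.1 | h 96.0 p [465.8  98.3  82.1] tilt -1.000 j7 0.64 t 44.6
460 [52. 57. 83.]
480 [48. 52. 78.]
500 [39. 43. 47.]
520 [31. 35. 39.]
540 [24. 27. 31.]
560 [16. 19. 23.]
580 [ 8. 12. 16.]
600 [ 6.  8. 28.]
640 [4. 4. 5.]
```

```bash
python3 -m creep '[{"claw":0,"tx":4,"ty":0,"tz":8,"roll":0},{"claw":0,"tx":4,"ty":0,"tz":8,"roll":0},{"claw":0,"tx":4,"ty":0,"tz":8,"roll":0},{"claw":0,"tx":3,"ty":0,"tz":8,"roll":0},{"claw":0,"tx":3,"ty":0,"tz":8,"roll":0},{"claw":0,"tx":3,"ty":0,"tz":8,"roll":0},{"claw":0,"tx":3,"ty":0,"tz":6,"roll":0},{"claw":0,"tx":2,"ty":0,"tz":4,"roll":0},{"claw":0,"tx":0,"ty":0,"tz":4,"roll":0},{"claw":0,"tx":0,"ty":0,"tz":0,"roll":0}]'
python3 - <<'E'
from h import *
go(440,95.6,22,96)
s=grab('scene'); C=cloud(s)*1000; h=cv2.cvtColor(s['frame'],cv2.COLOR_BGR2HSV)
q=(h[...,1]<60)&(h[...,2]>90)&(C[...,0]>440)&(C[...,0]<660)&(C[...,1]>60)&(C[...,1]<145)&(C[...,2]>4)&(C[...,2]<150); F=C[q]
for a in range(440,660,20):
    z=F[(F[:,0]>a)&(F[:,0]<a+20),2]
    if len(z)>4: print(a,np.percentile(z,[10,50,90]).round())
E
```

```text
time_s: 45.9
eef_pos: [0.4401, 0.0961, 0.0214]
tcp_rot: [0.164, -3.136, -0.0]
contact_force: [-5.3, 0.4, 23.1]
opening: 0.019
grip_force: 64.9
roll -0.000 tx 0.1 ty -0.5 tz -0.6 | h 96.0 p [440.1  96.1  21.4] tilt -1.000 j7 0.45 t 45.9
440 [26. 65. 70.]
460 [ 8. 20. 31.]
480 [ 7.  9. 11.]
500 [ 9. 11. 13.]
520 [12. 13. 15.]
540 [14. 15. 17.]
560 [16. 18. 19.]
580 [18. 20. 22.]
600 [20. 22. 37.]
640 [4. 4. 6.]
```

Slightly overshot (nose up about 6°). Releasing will let it fall flat. I'll open, lift and clear, then verify.

```bash
python3 -m creep '[{"claw":0,"tx":0,"ty":0,"tz":-4,"roll":0},{"claw":0,"tx":0,"ty":0,"tz":-4,"roll":0},{"claw":0,"tx":0,"ty":0,"tz":0,"roll":0},{"claw":40,"tx":0,"ty":0,"tz":0,"roll":0},{"claw":50,"tx":0,"ty":0,"tz":0,"roll":0},{"claw":50,"tx":0,"ty":0,"tz":-20,"roll":0},{"claw":50,"tx":0,"ty":0,"tz":-40,"roll":0},{"claw":50,"tx":0,"ty":0,"tz":-50,"roll":0},{"claw":0,"tx":0,"ty":0,"tz":-50,"roll":0},{"claw":0,"tx":0,"ty":0,"tz":-50,"roll":0}]'; python3 -m creep '[{"claw":0,"tx":30,"ty":-20,"tz":-40,"roll":0},{"claw":0,"tx":30,"ty":-40,"tz":-30,"roll":0},{"claw":0,"tx":0,"ty":-50,"tz":-20,"roll":0},{"claw":0,"tx":0,"ty":-50,"tz":0,"roll":0},{"claw":0,"tx":0,"ty":-50,"tz":0,"roll":0},{"claw":0,"tx":0,"ty":-50,"tz":0,"roll":0},{"claw":0,"tx":0,"ty":-40,"tz":0,"roll":0},{"claw":0,"tx":0,"ty":-20,"tz":0,"roll":0},{"claw":0,"tx":0,"ty":0,"tz":0,"roll":0},{"claw":0,"tx":0,"ty":0,"tz":0,"roll":0}]'
python3 - <<'E'
from h import *
go(470,-420,300,77.5)
s=grab('scene'); C=cloud(s)*1000; h=cv2.cvtColor(s['frame'],cv2.COLOR_BGR2HSV)
q=(h[...,1]<60)&(h[...,2]>90)&(C[...,0]>440)&(C[...,0]<660)&(C[...,1]>60)&(C[...,1]<145)&(C[...,2]>4)&(C[...,2]<150); F=C[q]
print([(a,np.median(F[(F[:,0]>a)&(F[:,0]<a+20),2]).round()) for a in range(440,660,20) if ((F[:,0]>a)&(F[:,0]<a+20)).sum()>4])
im=grab('top');f=im['frame'];hs=cv2.cvtColor(f,cv2.COLOR_BGR2HSV)
for nm,m,z in(('tray',hs[...,2]>100,.006),('handle',(hs[...,1]>120)&(hs[...,2]>60)&(hs[...,0]<20),.05),('mat',hs[...,2]<45,.003)):
    m=m.astype(np.uint8)*255; k=np.zeros_like(m); k[(195 if nm=='tray' else 180):(255 if nm=='tray' else 295),230 if nm!='mat' else 222:290 if nm!='mat' else 300]=255
    c=max(cv2.findContours(m&k,cv2.RETR_EXTERNAL,cv2.CHAIN_APPROX_NONE)[0],key=cv2.contourArea)
    r=cv2.minAreaRect((onz(im,c.reshape(-1,2),z)[:,:2]*1000).astype(np.float32)); print(nm,np.round(r[0]),np.round(r[1]),round(r[2],1))
E
```

```text
time_s: 47.2
eef_pos: [0.4412, 0.0955, 0.2396]
tcp_rot: [0.162, -3.135, 0.0]
contact_force: [1.9, -0.5, -0.7]
opening: 0.0068
grip_force: 0.0
time_s: 48.45
eef_pos: [0.4152, -0.2264, 0.3282]
tcp_rot: [0.167, -3.136, -0.001]
contact_force: [-0.0, -0.1, -0.7]
opening: 0.0001
grip_force: 0.0
roll 0.324 tx -95.4 ty -177.1 tz 28.2 | h 96.1 p [ 415.2 -226.4  328.2] tilt -1.000 j7 1.69 t 48.5
[(440, np.float64(32.0)), (460, np.float64(19.0)), (480, np.float64(7.0)), (500, np.float64(7.0)), (520, np.float64(7.0)), (540, np.float64(7.0)), (560, np.float64(7.0)), (580, np.float64(7.0)), (600, np.float64(7.0)), (640, np.float64(5.0))]
tray [540. 107.] [137. 113.] 5.9
handle [426.  94.] [87. 20.] 5.9
mat [544.  99.] [198. 147.] 3.8
```

The scoop sits flat at about (-8, +6) mm from the mat centre. Next I go up and round behind the lid.

```bash
python3 -m creep '[{"claw":0,"tx":0,"ty":0,"tz":-40,"roll":0.162},{"claw":0,"tx":0,"ty":0,"tz":-40,"roll":0.162},{"claw":0,"tx":0,"ty":0,"tz":0,"roll":0},{"claw":0,"tx":0,"ty":0,"tz":0,"roll":0},{"claw":0,"tx":0,"ty":0,"tz":0,"roll":0},{"claw":0,"tx":0,"ty":0,"tz":0,"roll":0},{"claw":0,"tx":0,"ty":0,"tz":0,"roll":0},{"claw":0,"tx":0,"ty":0,"tz":0,"roll":0},{"claw":0,"tx":0,"ty":0,"tz":0,"roll":0},{"claw":0,"tx":0,"ty":0,"tz":0,"roll":0}]'
python3 - <<'E'
from h import *
go(489,-428,275,77.5)
E
```

```text
time_s: 49.8
eef_pos: [0.4152, -0.2285, 0.4081]
tcp_rot: [-0.346, -3.121, 0.001]
contact_force: [0.0, -0.0, -0.3]
opening: -0.0001
grip_force: 0.0
roll -0.003 tx -115.2 ty -178.8 tz 133.1 | h 77.4 p [ 415.2 -228.5  408.1] tilt -1.000 j7 1.49 t 49.8
```

```bash
python3 -m creep '[{"claw":0,"tx":-15,"ty":-30,"tz":0,"roll":0},{"claw":0,"tx":-25,"ty":-40,"tz":0,"roll":0},{"claw":0,"tx":-25,"ty":-45,"tz":0,"roll":0},{"claw":0,"tx":-25,"ty":-40,"tz":0,"roll":0},{"claw":0,"tx":-25,"ty":-24,"tz":0,"roll":0},{"claw":0,"tx":0,"ty":0,"tz":20,"roll":0},{"claw":0,"tx":0,"ty":0,"tz":40,"roll":0},{"claw":0,"tx":0,"ty":0,"tz":40,"roll":0},{"claw":0,"tx":0,"ty":0,"tz":33,"roll":0},{"claw":0,"tx":0,"ty":0,"tz":0,"roll":0}]'; python3 -m creep '[{"claw":0,"tx":0,"ty":10,"tz":0,"roll":0},{"claw":0,"tx":0,"ty":12,"tz":0,"roll":0},{"claw":0,"tx":0,"ty":12,"tz":0,"roll":0},{"claw":0,"tx":0,"ty":12,"tz":0,"roll":0},{"claw":0,"tx":0,"ty":12,"tz":0,"roll":0},{"claw":0,"tx":0,"ty":12,"tz":0,"roll":0},{"claw":0,"tx":0,"ty":12,"tz":0,"roll":0},{"claw":0,"tx":0,"ty":12,"tz":0,"roll":0},{"claw":0,"tx":0,"ty":12,"tz":0,"roll":0},{"claw":0,"tx":0,"ty":12,"tz":0,"roll":0}]'
python3 - <<'E'
from h import *
go(489,-428,275,77.5)
E
```

```text
time_s: 51.05
eef_pos: [0.4862, -0.4278, 0.2724]
tcp_rot: [-0.345, -3.115, -0.004]
contact_force: [-0.3, 0.2, 0.8]
opening: 0.0001
grip_force: 0.0
time_s: 52.3
eef_pos: [0.5137, -0.3123, 0.2746]
tcp_rot: [-0.346, -3.12, 0.0]
contact_force: [0.4, 0.4, 0.4]
opening: -0.0001
grip_force: 0.1
roll -0.002 tx -0.9 ty -118.3 tz -0.4 | h 77.4 p [ 513.7 -312.3  274.6] tilt -1.000 j7 1.45 t 52.3
```

```bash
python3 -m creep '[{"claw":0,"tx":0,"ty":12,"tz":0,"roll":0},{"claw":0,"tx":0,"ty":12,"tz":0,"roll":0},{"claw":0,"tx":0,"ty":0,"tz":0,"roll":0},{"claw":0,"tx":0,"ty":0,"tz":-20,"roll":0},{"claw":0,"tx":0,"ty":0,"tz":-30,"roll":0},{"claw":0,"tx":0,"ty":0,"tz":-30,"roll":0},{"claw":0,"tx":30,"ty":0,"tz":-30,"roll":0},{"claw":0,"tx":50,"ty":0,"tz":0,"roll":0},{"claw":0,"tx":50,"ty":20,"tz":0,"roll":0},{"claw":0,"tx":50,"ty":20,"tz":0,"roll":0}]';python3 -m creep '[{"claw":0,"tx":0,"ty":20,"tz":0,"roll":0},{"claw":0,"tx":0,"ty":30,"tz":0,"roll":0},{"claw":0,"tx":0,"ty":30,"tz":0,"roll":0},{"claw":0,"tx":0,"ty":25,"tz":0,"roll":0},{"claw":0,"tx":0,"ty":0,"tz":0,"roll":0},{"claw":0,"tx":0,"ty":0,"tz":0,"roll":0},{"claw":0,"tx":0,"ty":0,"tz":0,"roll":0},{"claw":0,"tx":0,"ty":0,"tz":0,"roll":0},{"claw":0,"tx":0,"ty":0,"tz":0,"roll":0},{"claw":0,"tx":0,"ty":0,"tz":0,"roll":0}]'
python3 - <<'E'
from h import *
go(505,-123,155,77.5)
for n,P,h in look((140,350),xr=(-75,75),yr=(-120,95)):
    print(n,len(P),[(a,np.percentile(P[(P[:,1]>a)&(P[:,1]<a+25),2],[10,50,90]).round().tolist()) for a in range(-115,95,25) if ((P[:,1]>a)&(P[:,1]<a+25)).sum()>9])
E
```

```text
time_s: 53.55
eef_pos: [0.3508, -0.2112, 0.3852]
tcp_rot: [-0.349, -3.121, 0.001]
contact_force: [-0.5, 0.1, 0.7]
opening: -0.0002
grip_force: 0.0
time_s: 54.8
eef_pos: [0.3754, -0.1091, 0.3851]
tcp_rot: [-0.346, -3.121, 0.001]
contact_force: [0.1, 0.1, -0.3]
opening: 0.0001
grip_force: 0.0
roll -0.003 tx -129.6 ty 14.4 tz 230.1 | h 77.3 p [ 375.4 -109.1  385.1] tilt -1.000 j7 1.28 t 54.8
top 4423 [(-90, [155.0, 158.0, 160.0]), (-65, [156.0, 158.0, 160.0]), (-40, [156.0, 158.0, 160.0]), (-15, [156.0, 158.0, 160.0]), (10, [156.0, 158.0, 160.0]), (35, [156.0, 158.0, 160.0]), (60, [156.0, 158.0, 160.0])]
scene 1855 [(-90, [159.0, 161.0, 163.0]), (-65, [159.0, 161.0, 163.0]), (-40, [159.0, 161.0, 162.0]), (-15, [159.0, 161.0, 162.0]), (10, [159.0, 161.0, 162.0]), (35, [159.0, 161.0, 162.0]), (60, [143.0, 157.0, 162.0]), (85, [155.0, 159.0, 162.0])]
```

Lid is flat and shut (top about 159 mm all over). Now the paddle: I'll come down on its robot side at mill x ≈ -50.

```bash
python3 - <<'E'
from h import *
go(508,-112.5,126,77.5)
E
python3 -m creep '[{"claw":0,"tx":-15,"ty":5,"tz":0,"roll":0},{"claw":0,"tx":-35,"ty":10,"tz":20,"roll":0},{"claw":0,"tx":-40,"ty":8,"tz":40,"roll":0},{"claw":0,"tx":-30,"ty":2,"tz":50,"roll":0},{"claw":0,"tx":-9,"ty":0,"tz":50,"roll":0},{"claw":0,"tx":0,"ty":0,"tz":40,"roll":0},{"claw":0,"tx":0,"ty":0,"tz":30,"roll":0},{"claw":0,"tx":0,"ty":0,"tz":0,"roll":0},{"claw":0,"tx":0,"ty":0,"tz":0,"roll":0},{"claw":0,"tx":0,"ty":0,"tz":0,"roll":0}]'
python3 - <<'E'
from h import *
go(508,-112.5,126,77.5)
E
```

```text
roll -0.003 tx -130.2 ty 25.3 tz 259.1 | h 77.3 p [ 375.4 -109.   385.1] tilt -1.000 j7 1.28 t 54.9
time_s: 56.15
eef_pos: [0.5077, -0.1128, 0.1563]
tcp_rot: [0.346, 3.121, -0.001]
contact_force: [-0.0, -0.4, -0.3]
opening: 0.0002
grip_force: 0.0
roll -0.003 tx -0.3 ty 0.4 tz 30.3 | h 77.3 p [ 507.7 -112.8  156.3] tilt -1.000 j7 0.89 t 56.1
```

```bash
python3 -m creep '[{"claw":0,"tx":0,"ty":0,"tz":15,"roll":0},{"claw":0,"tx":0,"ty":0,"tz":15,"roll":0},{"claw":0,"tx":-10,"ty":0,"tz":0,"roll":0},{"claw":0,"tx":-10,"ty":0,"tz":0,"roll":0},{"claw":0,"tx":-8,"ty":0,"tz":0,"roll":0},{"claw":0,"tx":-6,"ty":0,"tz":0,"roll":0},{"claw":0,"tx":-5,"ty":0,"tz":0,"roll":0},{"claw":0,"tx":-5,"ty":0,"tz":0,"roll":0},{"claw":0,"tx":-4,"ty":0,"tz":0,"roll":0},{"claw":0,"tx":0,"ty":0,"tz":0,"roll":0}]'
python3 - <<'E'
from h import *
s=status.read_state(); p=np.array(s['eef_pos'])*1000; print(mill(p[None]).round(1))
for n,P,h in look((104,152),xr=(-20,60),yr=(120,155)):
    Q=P[(h[:,2]<60)]; print(n,len(Q),[(a,Q[(Q[:,2]>a)&(Q[:,2]<a+10),0].mean().round(1)) for a in range(104,150,10) if ((Q[:,2]>a)&(Q[:,2]<a+10)).sum()>4])
E
```

```text
time_s: 57.4
eef_pos: [0.5511, -0.123, 0.1246]
tcp_rot: [-0.345, -3.117, 0.001]
contact_force: [-4.9, 1.7, 4.2]
opening: 0.0002
grip_force: 3.4
[[ -5.4 136.  124.6]]
top 8 [(134, np.float64(-12.3))]
scene 151 [(104, np.float64(5.0)), (114, np.float64(8.5)), (124, np.float64(11.5)), (134, np.float64(11.1)), (144, np.float64(4.4))]
```

```bash
python3 -m creep '[{"claw":0,"tx":-4,"ty":0,"tz":0,"roll":0},{"claw":0,"tx":-4,"ty":0,"tz":0,"roll":0},{"claw":0,"tx":-3,"ty":0,"tz":0,"roll":0},{"claw":0,"tx":0,"ty":0,"tz":0,"roll":0},{"claw":0,"tx":0,"ty":0,"tz":0,"roll":0},{"claw":0,"tx":0,"ty":0,"tz":0,"roll":0},{"claw":0,"tx":0,"ty":0,"tz":0,"roll":0},{"claw":0,"tx":0,"ty":0,"tz":0,"roll":0},{"claw":0,"tx":0,"ty":0,"tz":0,"roll":0},{"claw":0,"tx":0,"ty":0,"tz":0,"roll":0}]'
python3 - <<'E'
from h import *
s=status.read_state(); p=np.array(s['eef_pos'])*1000; print(mill(p[None]).round(1))
for n,P,h in look((104,152),names=['scene'],xr=(-20,60),yr=(120,155)):
    Q=P[(h[:,2]<60)]; print(n,len(Q),[(a,Q[(Q[:,2]>a)&(Q[:,2]<a+10),0].max().round(1)) for a in range(104,150,10) if ((Q[:,2]>a)&(Q[:,2]<a+10)).sum()>4])
E
```

```text
time_s: 58.75
eef_pos: [0.5518, -0.1233, 0.1243]
tcp_rot: [-0.34, -3.098, 0.005]
contact_force: [-25.1, 6.2, 22.8]
opening: -0.0002
grip_force: 16.9
[[ -4.8 135.9 124.3]]
scene 151 [(104, np.float64(11.7)), (114, np.float64(17.1)), (124, np.float64(21.5)), (134, np.float64(26.6)), (144, np.float64(25.0))]
```

The paddle is at its stop (face slope about 0.46) and the force rose as expected. I'll ease slightly, hold a little longer, then let go and lift clear.

```bash
python3 -m creep '[{"claw":0,"tx":4,"ty":0,"tz":0,"roll":0},{"claw":0,"tx":2,"ty":0,"tz":0,"roll":0},{"claw":0,"tx":0,"ty":0,"tz":0,"roll":0},{"claw":0,"tx":0,"ty":0,"tz":0,"roll":0},{"claw":0,"tx":6,"ty":0,"tz":0,"roll":0},{"claw":0,"tx":6,"ty":0,"tz":0,"roll":0},{"claw":0,"tx":10,"ty":0,"tz":0,"roll":0},{"claw":0,"tx":20,"ty":0,"tz":0,"roll":0},{"claw":0,"tx":20,"ty":0,"tz":-20,"roll":0},{"claw":0,"tx":20,"ty":0,"tz":-40,"roll":0}]'; python3 -m creep '[{"claw":0,"tx":30,"ty":0,"tz":-40,"roll":0},{"claw":0,"tx":40,"ty":0,"tz":-40,"roll":0},{"claw":0,"tx":20,"ty":0,"tz":-30,"roll":0},{"claw":0,"tx":0,"ty":0,"tz":0,"roll":0},{"claw":0,"tx":0,"ty":0,"tz":0,"roll":0},{"claw":0,"tx":0,"ty":0,"tz":0,"roll":0},{"claw":0,"tx":0,"ty":0,"tz":0,"roll":0},{"claw":0,"tx":0,"ty":0,"tz":0,"roll":0},{"claw":0,"tx":0,"ty":0,"tz":0,"roll":0},{"claw":0,"tx":0,"ty":0,"tz":0,"roll":0}]'
python3 - <<'E'
from h import *
go(400,-100,300,77.5)
for n,P,h in look((104,152),xr=(-20,60),yr=(120,155)):
    Q=P[(h[:,2]<60)]; print(n,len(Q),[(a,Q[(Q[:,2]>a)&(Q[:,2]<a+10),0].max().round(1)) for a in range(104,150,10) if ((Q[:,2]>a)&(Q[:,2]<a+10)).sum()>4])
for n,P,h in look((140,200),names=['top'],xr=(-70,70),yr=(-85,85)): print(np.percentile(P[:,2],[2,50,98]).round())
cv2.imwrite('pics/end.png',grab('scene')['frame'])
E
```

```text
time_s: 60.05
eef_pos: [0.4772, -0.1064, 0.1846]
tcp_rot: [-0.346, -3.119, 0.0]
contact_force: [0.2, 0.7, -0.3]
opening: 0.0002
grip_force: 0.0
time_s: 61.3
eef_pos: [0.3905, -0.0867, 0.2951]
tcp_rot: [-0.346, -3.121, 0.001]
contact_force: [0.5, -0.2, 0.0]
opening: -0.0001
grip_force: 0.0
roll -0.003 tx -12.1 ty -10.9 tz -4.9 | h 77.4 p [390.5 -86.7 295.1] tilt -1.000 j7 1.04 t 61.3
top 88 [(104, np.float64(-6.6)), (114, np.float64(1.5)), (124, np.float64(-1.3)), (134, np.float64(5.4)), (144, np.float64(5.4))]
scene 129 [(104, np.float64(7.7)), (114, np.float64(7.7)), (124, np.float64(9.0)), (134, np.float64(8.9)), (144, np.float64(8.1))]
[154. 158. 161.]
```

View pics/end.png

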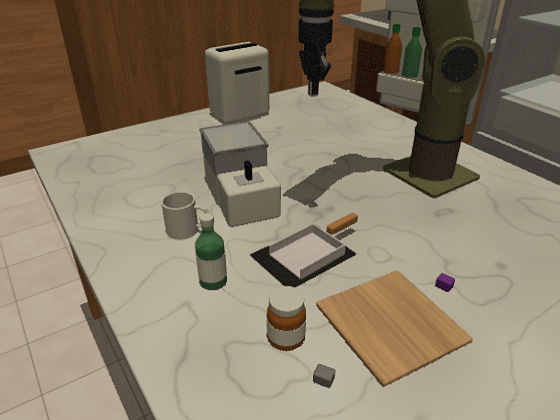

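The picture shows the lid shut (235,138), the paddle upright (248,170), and the scoop empty and flat on its mat (305,250). The jar, bottle and mug look unmoved and the arm is clear, so I'm handing in.

```bash
python3 -c "
from workcell import finish_job; print(finish_job())"
```

```text
the job is handed in; nothing more can be done
None
```

I handed the job in at about 61 s. All three chunks went from the tipped scoop into the hopper, the scoop is back flat on its mat, the lid is shut, and the paddle was pulsed and sprang back upright; the hand-in call returned no verdict.

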